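# Turn over the roaster's vent cover

### The job

The roaster's flat vent cover lies face down, flush on the small raised stand. Slide it out until part of it hangs over an edge of the stand, get under the overhang, turn the cover over, and leave it lying flat, face up (the bright oval louvre showing), wholly on the stand with nothing hanging over. Do not let it fall off or drop it from above the stand, and leave the canister, screw tray, screwdriver and cup where they are.

Things in the scene. Friction and masses are not known exactly. Their poses are not given: they have to be found in the camera images.
- cover: vent cover: loose flat dark plate, 100 (its x) by 110 (its y) by 8 mm thick (its z), 0.17 to 0.34 kg, flat on both sides. Origin at its centre, mid-thickness. Its z axis points out of the plain back (two thin grey lines, screw holes) and is up at the start; the face with the bright oval louvre is its -z side. Lying flush it is too wide to span; an overhanging end can be pinched through the 8 mm.
- cover_c0 (a point): corner of the cover at its own x = +50 mm, y = +55 mm, mid-thickness
- cover_c1 (a point): corner of the cover at its own x = +50 mm, y = -55 mm, mid-thickness
- cover_c2 (a point): corner of the cover at its own x = -50 mm, y = -55 mm, mid-thickness
- cover_c3 (a point): corner of the cover at its own x = -50 mm, y = +55 mm, mid-thickness
- stand: fixed raised stand on the bench: flat aluminium top, 200 x 200 mm, 12 mm thick, upper surface 110 mm above the bench, on a grey pedestal 110 x 110 mm with a 150 x 150 x 6 mm foot (the top overhangs the pedestal by 45 mm all round). Origin at the centre of its underside, on the bench. Its x axis points roughly away from the robot (yaw up to 0.3 rad), y to the left, z up
- stand_top (a point): centre of the stand's upper surface, axes as the stand's; the top's edges are at x = +-100 mm and y = +-100 mm in this frame
- canister: bystander: sealed round steel canister, 84 mm diameter, 160 mm tall, standing; loose. Origin at the centre of its underside. It stands about 200 mm from the stand's centre on its left (+y) or right (-y) side, the screw tray on the other; the space beside the stand's top is free on the tray's side and the near side
- screw_tray: bystander: open grey tray, 90 x 70 x 30 mm, with a few screws in it; loose. Origin at the centre of its underside
- driver: bystander: screwdriver about 170 mm long, lying on the bench beyond the stand; loose. Origin at the centre of its underside
- sample_cup: bystander: white cup, 70 mm diameter, 60 mm tall, standing beyond the stand; loose. Origin at the centre of its underside
Things that resemble listed ones, but are neither listed nor needed, are in the scene too. What is shaped like the cover but pink or white is not meant.

How it is judged:
On the way, in this order (a step that is already met when the one before it is completed fails the run):
1. the cover, lying flat with its back still up, hangs at least 15 mm over an edge of the stand (angle between cover's own z axis and vertical below 0.15 rad and z of cover in the frame of stand_top between -0.002 and 0.015 m and (x of any of cover_c0, cover_c1, cover_c2, cover_c3 in the frame of stand_top above 0.115 m or x of any of cover_c0, cover_c1, cover_c2, cover_c3 in the frame of stand_top below -0.115 m or y of any of cover_c0, cover_c1, cover_c2, cover_c3 in the frame of stand_top above 0.115 m or y of any of cover_c0, cover_c1, cover_c2, cover_c3 in the frame of stand_top below -0.115 m)), for 0.1 s.
2. the cover is turned past upright (angle between cover's own z axis and vertical above 1.9 rad), for 0.05 s.
At the end, for the whole second after the job is handed in: The cover lies flat (within 0.1 rad) and face up on the stand's top, at rest and let go, with all four corners within the top's edges (3 mm tolerance) (angle between cover's own z axis and vertical above 3.04 rad and z of cover in the frame of stand_top between 0 and 0.008 m and linear speed of cover below 0.02 m/s and x of cover_c0 in the frame of stand_top between -0.103 and 0.103 m and y of cover_c0 in the frame of stand_top between -0.103 and 0.103 m and x of cover_c1 in the frame of stand_top between -0.103 and 0.103 m and y of cover_c1 in the frame of stand_top between -0.103 and 0.103 m and x of cover_c2 in the frame of stand_top between -0.103 and 0.103 m and y of cover_c2 in the frame of stand_top between -0.103 and 0.103 m and x of cover_c3 in the frame of stand_top between -0.103 and 0.103 m and y of cover_c3 in the frame of stand_top between -0.103 and 0.103 m); the robot touches nothing.
It fails at once if the cover falls below the stand's top (z of cover in the frame of stand_top below -0.04 m).
It fails at once if the cover is let go in the air, its centre more than 80 mm above the stand's top (z of cover in the frame of stand_top above 0.08 m and contact force between cover and the fingers below 0.01 N).
It fails at once if the canister, screw tray, screwdriver or cup is moved more than 30 mm (distance of any of canister, screw_tray, driver, sample_cup from where it was at the start of the episode above 0.03 m).
It also fails if it takes over 72 s, if anything falls off the work surface, if the arm or the gripper's body presses on something with over 40 N, if the wrist force passes 120 N, or if a joint passes its speed limit or range.

### The arm

A 6-joint arm with a two-finger parallel gripper is mounted at the origin on the work surface. World frame = base frame: x ahead of the robot, y to its left, z up, the work surface at z = 0. Lengths are in m, angles in rad, forces in N, time in s.
With the tool pointing down it reaches from about 0.3 to 0.85 m from the base axis. Payload 5.4 kg.
Tool frame: the origin (TCP) lies on the centre line of the jaws, within the pads' length; the fingertips stand arm.finger_overhang ahead of it and the grasp point (between the pads) lies 8 mm behind it (arm.finger_overhang is the distance from the TCP to the fingertips, in m); z points along the fingers, y is the direction in which the jaws open and shut (so a half turn about z gives the same grasp; the last joint's range is limited). The gripper opens to 85 mm and grips with 20 to 120 N. Pads are 22 mm wide; open, the fingers measure 114 mm over their backs; the gripper's body (76 mm by 85 mm) begins 54 mm behind the grasp point. The pads swing forward as they close: fully open they stand 13 mm farther back than shut.
Start: joints at [-1.325, 0.158, 1.597, -0, 1.386, -0.21], TCP at [0.253, -0.516, 0.217] pointing down, gripper open.
Joint ranges: [-2.91, 2.91], [-0.94, 2.29], [0.18, 2.7], [-1.29, 4.43], [0.17, 2.64], [-3, 3]. Speed limits (rad/s): [2.57, 2.57, 3.14, 3.14, 3.14, 3.14].

### API

Orientations are given as [roll, pitch, yaw] about the fixed x, y, z axes, in that order (R = Rz(yaw) Ry(pitch) Rx(roll)).
In Python, from station import arm gives the robot as it stands.
- The arm moves only by the tool apply_moves, never from a script. Its argument "plan" is a list of rows, each an object of numbers: "dx", "dy", "dz": the shift along the tool's x, y, z in mm; "rx", "ry", "rz": the turn, a rotation vector about the tool's x, y, z in rad; "grip": the opening, from 0 (shut) to 1 (fully open). A call has 1 to 20 rows; each row shifts and turns the commanded pose from where the row before left it, along the tool's axes as they then stand; what a row does not reach is not made up. A row lasts 1/8 s, in which the tool goes at most 62.5 mm and 10.7 degrees, less where a joint would pass 70% of its speed; a pose out of reach is approached as far as the arm can. A call is refused whole if a number of a shift passes 62.5 or a number of a turn 0.188, either way. A call with a gripper value outside its range is refused whole. The fingers move at their own pace and stop on an object; "force" is the grip in N (left out, the last holds). Time passes only in rows, so rows that do not move let the fingers close. It gives the time, the measured TCP pose, the force and the opening at its end, in the units of the state.
- arm.get_state(): the state, without advancing time (a new reading comes with each control period).
- arm.read_camera(name): name is "side" or "top" or "wrist"; returns (picture, depth): 384x512x3 uint8, blue, green, red; 384x512 float32, m along the optical axis (not along the pixel's ray), 0 where there is no reading.
- arm.camera_params(name): a dict with "K" (3x3 intrinsics, pixels), "world_to_cam" (4x4, takes a point from world to camera coordinates); the wrist camera has in their place "T_tool_cam" (4x4, takes a point from camera to tool coordinates, whose origin is the TCP and whose axes are the flange's). Camera axes: x right, y up, looking along -z (the intrinsics and any distortion apply to the point x, -y, -z); pixel columns grow to the right and rows downward; lengths in m; the calibration is good to about 2 mm. A picture is of the moment at which its call begins: read the wrist's pose just before it. camera_params takes no time and is no camera call.
- arm.finish_job(): hands the job in, once; it reports no verdict.
The state is a dict: "time_s": time; "joint_pos": joint angles; "joint_vel": joint speeds; "joint_torque": joint torques, N m; "eef_pos": TCP position; "orientation": TCP orientation; "ft_force": force on the tool from outside, world axes, zero at the start; "ft_torque": the same for the moment, N m; "opening": finger opening in m.
Only numpy, scipy, OpenCV 4.12 (cv2) and the standard library are available. Lean on these libraries where they do the work, as an engineer would, in place of code of your own. Each camera call takes 0.05 s, during which the arm holds its last target.

## Working session

There is one attempt and no reset: what is moved stays moved. The work goes in short steps, Python scripts to look and compute and a tool call to move; the robot and the scene stay as the last step left them, time stands still between calls to the robot, and variables do not carry over. Pictures are saved under pics/ and viewed, and the job is handed in when it is done.

Besides the shell and the picture viewer there is one more tool, called after ">>>" as name([rows], argument=value, ...), one row to a line, values as JSON. apply_moves: Moves the arm, as the interface text tells. Its arguments: {"type":"object","properties":{"plan":{"type":"array","items":{"type":"object","properties":{"dx":{"type":"number"},"dy":{"type":"number"},"dz":{"type":"number"},"rx":{"type":"number"},"ry":{"type":"number"},"rz":{"type":"number"},"grip":{"type":"number"}}}},"force":{"type":"number"}},"required":["plan"]}

```bash
ls; mkdir -p pics
python3 - <<'E'
from station import arm
import cv2,numpy as np
print(arm.get_state()); print([a for a in dir(arm) if a[0]!='_'], arm.finger_overhang)
for n in ['top','side','wrist']:
    im,d=arm.read_camera(n); cv2.imwrite(f'pics/{n}0.png',im); np.save(f'pics/{n}0.npy',d)
    print(n,arm.camera_params(n))
E
```

```text
pics
{'time_s': 0.0, 'joint_pos': array([-1.32509892e+00,  1.59080100e-01,  1.59827849e+00,  3.58280499e-05,
        1.38620808e+00, -2.10099287e-01]), 'joint_vel': array([ 0.00131182, -0.000652  , -0.00070107, -0.00107259,  0.00050511,
       -0.00090411]), 'joint_torque': array([ 1.72854914e-03, -3.95992792e+01, -3.31426585e+01,  1.82471109e-05,
        8.26356380e-03,  9.95738787e-06]), 'eef_pos': array([ 0.25293264, -0.5156594 ,  0.21627633]), 'orientation': array([-3.13966939e+00, -4.46126696e-04,  4.55789654e-01]), 'ft_force': array([-0.76419534, -0.00188488, -0.17592218]), 'ft_torque': array([-0.01532549, -0.01218514, -0.00365557]), 'opening': 0.08580386875826251}
['Unreachable', 'camera_params', 'finger_overhang', 'finish_job', 'get_state', 'read_camera'] 0.011
top {'K': array([[476.65342915,   0.        , 250.07663189],
       [  0.        , 476.65342915, 194.34958636],
       [  0.        ,   0.        ,   1.        ]]), 'world_to_cam': array([[ 0.01923775, -0.99965176,  0.01806293,  0.01618089],
       [ 0.98627318,  0.02193746,  0.16365805, -0.57073701],
       [-0.163997
[... 357 characters left out ...]
[ 0.10880065, -0.61674022,  0.77961139, -0.13174491],
       [-0.11073852,  0.77186582,  0.62606719, -1.08807486],
       [ 0.        ,  0.        ,  0.        ,  1.        ]])}
wrist {'K': array([[277.60866697,   0.        , 258.03472075],
       [  0.        , 277.60866697, 191.21311512],
       [  0.        ,   0.        ,   1.        ]]), 'T_tool_cam': array([[ 4.65281251e-05,  9.49464027e-01,  3.13875865e-01,
         8.08372063e-02],
       [ 9.99999417e-01,  2.94416854e-04, -1.03883843e-03,
         2.75435897e-04],
       [-1.07875006e-03,  3.13875730e-01, -9.49463460e-01,
        -1.57181975e-01],
       [ 0.00000000e+00,  0.00000000e+00,  0.00000000e+00,
         1.00000000e+00]])}
```

View pics/top0.png

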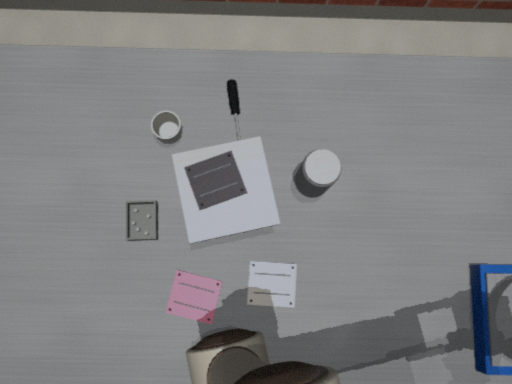

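View pics/side0.png

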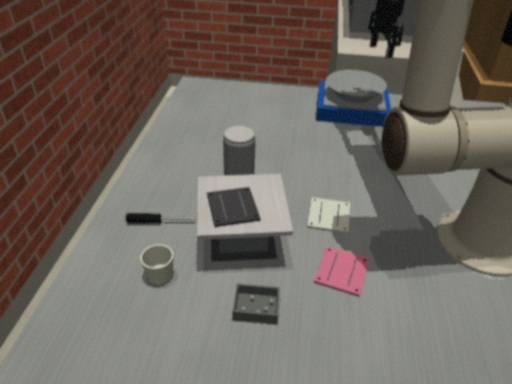

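The top view shows the dark cover around (216,180) on the stand, whose corners are near (173,154), (261,138), (279,222) and (189,242). The tray is on the left (+y) at (142,220) and the canister on the right at (320,168). Next I'll measure these.

```bash
cat > h.py <<'E'
import cv2,numpy as np
from station import arm
def plane(name,uv,z):
    p=arm.camera_params(name);K=p['K'];T=np.linalg.inv(p['world_to_cam'])
    uv=np.atleast_2d(uv).astype(float)
    r=np.c_[(uv[:,0]-K[0,2])/K[0,0],-(uv[:,1]-K[1,2])/K[1,1],-np.ones(len(uv))]@T[:3,:3].T
    o=T[:3,3]; s=(z-o[2])/r[:,2]; return o+s[:,None]*r
def rect(mask):
    cs,_=cv2.findContours(mask.astype(np.uint8),cv2.RETR_EXTERNAL,cv2.CHAIN_APPROX_NONE)
    return max(cs,key=cv2.contourArea)
E
python3 - <<'E'
from h import *
im=cv2.imread('pics/top0.png'); g=im.max(2).astype(int)
hsv=cv2.cvtColor(im,cv2.COLOR_BGR2HSV)
print(hsv[230,200],hsv[200,216],hsv[180,100], hsv[160,240])
roi=np.zeros(g.shape,bool); roi[125:250,165:290]=1
dark=(g<110)&roi; dark[:, 285:]=0
c=rect(dark); 
# stand: bright
br=((g>185)|dark)&roi
s=rect(cv2.morphologyEx(br.astype(np.uint8),cv2.MORPH_OPEN,np.ones((5,5))))
for n,cc,z in(('cover',c,.118),('stand',s,.110)):
    w=plane('top',cc[:,0,:],z)
    (cx,cy),(a,b),t=cv2.minAreaRect((w[:,:2]*1000).astype(np.float32))
    print(n,cx,cy,a,b,t,cv2.boxPoints(((cx,cy),(a,b),t)).round(1).tolist())
d=np.load('pics/top0.npy')
p=arm.camera_params('top');T=np.linalg.inv(p['world_to_cam']);K=p['K']
def dep(u,v):
    z=d[v,u];return (T@[ (u-K[0,2])/K[0,0]*z,-(v-K[1,2])/K[1,1]*z,-z,1])[:3].round(3)
for q in [(216,180),(240,220),(320,162),(142,220),(145,235),(157,205),(130,205),(129,238),(156,238),(166,115),(233,90)]: print(q,dep(*q))
v=im.copy(); cv2.drawContours(v,[c],-1,(0,0,255),1);cv2.drawContours(v,[s],-1,(0,255,0),1)
cv2.imwrite('pics/seg0.png',cv2.resize(v[100:270,110:370],None,fx=3,fy=3))
E
```

```text
[115  15 187] [165   6  82] [105   4 137] [107  12 185]
cover 588.772216796875 105.8310775756836 99.27935028076172 108.03356170654297 21.581615447998047 [[522.7000122070312, 137.8000030517578], [562.5, 37.29999923706055], [654.7999877929688, 73.9000015258789], [615.0999755859375, 174.3000030517578]]
stand 525.3300170898438 76.12213134765625 105.87943267822266 193.58724975585938 16.750112533569336 [[446.70001220703125, 153.60000610351562], [502.5, -31.799999237060547], [603.9000244140625, -1.2999999523162842], [548.0999755859375, 184.10000610351562]]
(216, 180) [0.588 0.104 0.118]
(240, 220) [0.503 0.05  0.112]
(320, 162) [ 0.623 -0.116  0.163]
(142, 220) [0.509 0.282 0.01 ]
(145, 235) [0.474 0.273 0.008]
(157, 205) [0.546 0.248 0.011]
(130, 205) [0.545 0.313 0.007]
(129, 238) [0.465 0.305 0.03 ]
(156, 238) [0.466 0.243 0.032]
(166, 115) [0.758 0.232 0.044]
(233, 90) [0.831 0.074 0.027]
```

View pics/seg0.png

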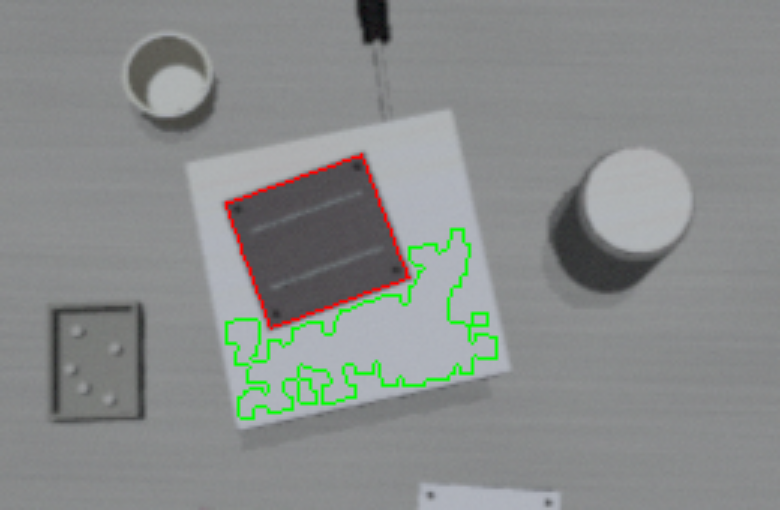

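Run:
```python
from h import *
im=cv2.imread('pics/top0.png'); g=im.max(2).astype(int)
roi=np.zeros(g.shape,bool); roi[125:255,165:290]=1
s=rect(cv2.morphologyEx((((g>163)|(g<110))&roi).astype(np.uint8),cv2.MORPH_OPEN,np.ones((7,7))))
w=plane('top',s[:,0,:],.11)
print(cv2.minAreaRect((w[:,:2]*1000).astype(np.float32)))
print(plane('top',[(172.3,154.3),(260.7,136.7),(280.3,224),(189,243)],.11).round(4))
```

```text
((572.1971435546875, 83.99652099609375), (199.9264373779297, 201.1135711669922), 13.392041206359863)
[[ 0.6455  0.2023  0.11  ]
 [ 0.6905  0.0078  0.11  ]
 [ 0.4962 -0.0377  0.11  ]
 [ 0.4513  0.1577  0.11  ]]
```

```bash
cat >> h.py <<'E'
from scipy.spatial.transform import Rotation as Ro
def pose(log=True):
    s=arm.get_state()
    if log:
        with open('log.txt','a') as f: f.write(' '.join('%.5f'%x for x in [*s['joint_pos'],*s['eef_pos'],*s['orientation']])+'\n')
    return s,s['eef_pos'],Ro.from_euler('xyz',s['orientation'])
def rel(p,R=None):
    s,p0,R0=pose()
    print('pos',p0.round(4),'rpy',s['orientation'].round(3),'j',s['joint_pos'].round(3),'F',s['ft_force'].round(1),'open',round(s['opening'],4),'t',s['time_s'])
    d=R0.inv().apply(np.array(p)-p0)*1000
    print('d tool mm',d.round(1))
    if R is not None: print('rotvec tool',(R0.inv()*R).as_rotvec().round(3))
down=lambda yaw:Ro.from_euler('xyz',[np.pi,0,yaw])
E
python3 -c "
from h import *
rel([.45,-.3,.34],down(.456))"
```

```text
pos [ 0.253  -0.5158  0.2166] rpy [-3.14  -0.     0.456] j [-1.325  0.159  1.598 -0.     1.386 -0.21 ] F [-0.6  0.1  0. ] open 0.0852 t 0.15
d tool mm [ 272.  -107.2 -123.2]
rotvec tool [-0.001 -0.    -0.   ]
```

>>> apply_moves([
  {"dx":45,"dy":-18,"dz":-20},
  {"dx":45,"dy":-18,"dz":-20},
  {"dx":45,"dy":-18,"dz":-20},
  {"dx":45,"dy":-18,"dz":-20},
  {"dx":45,"dy":-18,"dz":-20},
  {"dx":45,"dy":-18,"dz":-20},
])

```text
$.plan[0]: bad value
```

```bash
python3 -c "
from h import *
rel([.56,.02,.32],down(.456))"
```

```text
pos [ 0.253  -0.5158  0.2166] rpy [-3.14  -0.     0.456] j [-1.325  0.159  1.598 -0.     1.386 -0.21 ] F [-0.6  0.1  0. ] open 0.0852 t 0.15
d tool mm [ 511.6 -346.1 -102.8]
rotvec tool [-0.001 -0.    -0.   ]
```

>>> apply_moves([
  {"dx":45,"dy":-18,"dz":-20,"rx":0,"ry":0,"rz":0,"grip":1},
  {"dx":45,"dy":-18,"dz":-20,"rx":0,"ry":0,"rz":0,"grip":1},
  {"dx":45,"dy":-18,"dz":-20,"rx":0,"ry":0,"rz":0,"grip":1},
  {"dx":45,"dy":-18,"dz":-20,"rx":0,"ry":0,"rz":0,"grip":1},
  {"dx":45,"dy":-18,"dz":-20,"rx":0,"ry":0,"rz":0,"grip":1},
  {"dx":45,"dy":-18,"dz":-20,"rx":0,"ry":0,"rz":0,"grip":1},
])

```text
time_s: 0.9
eef_pos: [0.4487, -0.299, 0.3377]
orientation: [-3.141, 0.0, 0.456]
ft_force: [1.5, -1.1, 0.3]
opening: 0.0852
```

```bash
python3 -c "
from h import *
rel([.56,.02,.32],down(.456))"
```

```text
pos [ 0.4487 -0.299   0.3377] rpy [-3.141  0.     0.456] j [-0.812  0.014  1.517 -0.     1.612  0.303] F [ 1.5 -1.1  0.3] open 0.0852 t 0.9
d tool mm [ 240.3 -237.5   17.7]
rotvec tool [-0.  0. -0.]
```

>>> apply_moves([
  {"dx":40,"dy":-40,"dz":3,"rx":0,"ry":0,"rz":0,"grip":1},
  {"dx":40,"dy":-40,"dz":3,"rx":0,"ry":0,"rz":0,"grip":1},
  {"dx":40,"dy":-40,"dz":3,"rx":0,"ry":0,"rz":0,"grip":1},
  {"dx":40,"dy":-40,"dz":3,"rx":0,"ry":0,"rz":0,"grip":1},
  {"dx":40,"dy":-40,"dz":3,"rx":0,"ry":0,"rz":0,"grip":1},
  {"dx":40,"dy":-40,"dz":3,"rx":0,"ry":0,"rz":0,"grip":1},
])

```text
time_s: 1.65
eef_pos: [0.558, 0.0225, 0.3189]
orientation: [-3.142, 0.0, 0.456]
ft_force: [0.6, -0.6, 0.9]
opening: 0.0856
```

```bash
python3 -c "
from h import *
rel([.56,.02,.32],down(.456))"
```

```text
pos [0.558  0.0225 0.3189] rpy [-3.142  0.     0.456] j [-0.176  0.068  1.497 -0.     1.577  0.939] F [ 0.6 -0.6  0.9] open 0.0856 t 1.65
d tool mm [ 0.7  3.1 -1.1]
rotvec tool [-0.  0. -0.]
```

>>> apply_moves([
  {"dx":0,"dy":0,"dz":0,"rx":0,"ry":-0.18,"rz":0,"grip":1},
  {"dx":0,"dy":0,"dz":0,"rx":0,"ry":-0.18,"rz":0,"grip":1},
  {"dx":0,"dy":0,"dz":0,"rx":0,"ry":-0.18,"rz":0,"grip":1},
])

```text
time_s: 2.02
eef_pos: [0.5581, 0.021, 0.3199]
orientation: [3.14, 0.545, 0.455]
ft_force: [0.8, -0.5, 0.0]
opening: 0.0854
```

Run:
```python
from h import *
rel([.56,.02,.32],down(.456))
from scipy.optimize import least_squares
D=np.loadtxt('log.txt')
_,i=np.unique(D.round(2),axis=0,return_index=True);D=D[i]
Y=lambda a:Ro.from_euler('y',a);Z=lambda a:Ro.from_euler('z',a)
def fk(q,L):
    a1,d1,b2,a2,b3,d4,b5,d6=L
    R=Z(q[0]);p=R.apply([a1,0,d1]);R=R*Y(q[1]);p=p+R.apply([b2,0,a2]);R=R*Y(q[2]);p=p+R.apply([b3,0,d4]);R=R*Z(q[3])*Y(q[4]);p=p+R.apply([b5,0,d6])
    return p,R*Z(q[5]+np.pi/2)
f=lambda L:np.concatenate([fk(r[:6],L)[0]-r[6:9] for r in D])
r=least_squares(lambda L:np.r_[f(L),1e-4*(L-[0,.3,0,.35,0,.35,0,.25])],[0,.3,0,.35,0,.35,0,.25])
print(len(D),r.x.round(4),np.abs(f(r.x)).max())
for q in D: print((fk(q[:6],r.x)[1].inv()*Ro.from_euler('xyz',q[9:12])).magnitude(), q.round(3)[:6])
```

```text
pos [0.5581 0.021  0.3199] rpy [3.14  0.545 0.455] j [-0.037  0.495  1.069 -0.281  2.051  1.009] F [ 0.8 -0.5  0. ] open 0.0854 t 2.025
d tool mm [ 1.   1.7 -0.7]
rotvec tool [ 0.001  0.545 -0.   ]
4 [ 0.1469  0.0994  0.2068 -0.0074 -0.1836  0.4034  0.2174 -0.0515] 0.11663077151574469
7.650807466519002e-06 [-1.325  0.159  1.598 -0.     1.386 -0.21 ]
1.0198927729039938e-05 [-0.812  0.014  1.517 -0.     1.612  0.303]
9.60309274035176e-06 [-0.176  0.068  1.497 -0.     1.577  0.939]
1.224658500122942e-05 [-0.037  0.495  1.069 -0.281  2.051  1.009]
```

```bash
cat > kin.py <<'E'
from h import *
from scipy.optimize import least_squares
Y=lambda a:Ro.from_euler('y',a);Z=lambda a:Ro.from_euler('z',a)
def fk(q,L):
    a1,d1,b2,a2,b3,d4,b5,d6,c,e=L
    R=Z(q[0]);p=R.apply([a1,c,d1]);R=R*Y(q[1]);p=p+R.apply([b2,0,a2]);R=R*Y(q[2]);p=p+R.apply([b3,0,d4]);R=R*Z(q[3])*Y(q[4]);p=p+R.apply([b5,e,d6])
    return p,R*Z(q[5]+np.pi/2)
def fit():
    D=np.loadtxt('log.txt');_,i=np.unique(D.round(2),axis=0,return_index=True);D=D[i]
    f=lambda L:np.concatenate([fk(r[:6],L)[0]-r[6:9] for r in D])
    L0=np.array([0,.3,0,.35,0,.35,0,.25,.06,.06])
    r=least_squares(lambda L:np.r_[f(L),1e-4*(L-L0)],L0)
    return r.x,np.abs(f(r.x)).max(),len(D)
if __name__=='__main__': print(fit()[0].round(4),fit()[1:])
E
python3 kin.py
```

```text
[ 2.330e-02  3.038e-01 -4.000e-04  3.855e-01  4.760e-02  5.195e-01
  2.330e-02  3.251e-01  7.950e-02  4.040e-02] (np.float64(1.0763465250231141e-06), 4)
```

>>> apply_moves([
  {"dx":0,"dy":0,"dz":-40,"rx":0.18,"ry":0,"rz":0.18,"grip":1},
  {"dx":0,"dy":0,"dz":-40,"rx":0.18,"ry":0,"rz":0.18,"grip":1},
  {"dx":0,"dy":0,"dz":-40,"rx":0.18,"ry":0,"rz":0.18,"grip":1},
])

```text
time_s: 2.4
eef_pos: [0.6185, 0.0333, 0.4222]
orientation: [-2.985, 0.573, -0.012]
ft_force: [1.5, 0.8, 0.2]
opening: 0.0853
```

```bash
python3 -c "
from h import *
rel([.56,.02,.32],down(.456))"; python3 kin.py
```

```text
pos [0.6185 0.0333 0.4222] rpy [-2.985  0.573 -0.012] j [-0.176  0.781  0.475  0.107  2.471  1.517] F [1.5 0.8 0.2] open 0.0853 t 2.4
d tool mm [  6.4  32.1 113.9]
rotvec tool [-0.283  0.526 -0.499]
[1.000e-04 2.981e-01 1.000e-04 3.857e-01 4.780e-02 5.191e-01 1.000e-04
 3.194e-01 1.198e-01 1.000e-04] (np.float64(3.8828478986507875e-06), 5)
```

>>> apply_moves([
  {"dx":50,"dy":0,"dz":0,"rx":-0.18,"ry":0,"rz":-0.18,"grip":1},
  {"dx":50,"dy":0,"dz":0,"rx":-0.18,"ry":0,"rz":-0.18,"grip":1},
  {"dx":50,"dy":0,"dz":0,"rx":-0.18,"ry":0,"rz":-0.18,"grip":1},
  {"dx":50,"dy":0,"dz":0,"rx":-0.18,"ry":0,"rz":-0.18,"grip":1},
])

```text
time_s: 2.9
eef_pos: [0.7286, 0.0617, 0.2978]
orientation: [3.073, 0.519, 0.601]
ft_force: [0.7, 0.2, 0.3]
opening: 0.0851
```

```bash
python3 -c "
from h import *
rel([.56,.02,.32],down(.456))"; python3 kin.py
```

```text
pos [0.7286 0.0617 0.2978] rpy [3.073 0.519 0.601] j [ 0.058  1.099  0.184 -0.411  2.237  0.815] F [0.7 0.2 0.3] open 0.0851 t 2.9
d tool mm [-152.2  -65.1   57.1]
rotvec tool [0.104 0.513 0.16 ]
[ 0.      0.2981 -0.      0.3857  0.0478  0.5191  0.      0.3194  0.1199
  0.    ] (np.float64(4.973767983140753e-06), 6)
```

```bash
cat >> kin.py <<'E'
L=np.array([0,.2981,0,.3857,.0478,.5191,0,.3194,.12,0])
LO=np.array([-2.91,-.94,.18,-1.29,.17,-3]);HI=np.array([2.91,2.29,2.7,4.43,2.64,3])
def err(q,p,R):
    pp,RR=fk(q,L);return np.r_[(pp-p)*3,(R.inv()*RR).as_rotvec()]
def ik(p,R,q0=None,n=30):
    rng=np.random.default_rng(0);out=[]
    for k in range(n):
        s=q0 if (q0 is not None and k==0) else LO+.05+(HI-LO-.1)*rng.random(6)
        r=least_squares(err,np.clip(s,LO+.01,HI-.01),bounds=(LO,HI),args=(p,R),max_nfev=80)
        if r.cost<1e-8 and not any(np.abs(r.x-o).max()<.02 for o in out): out.append(r.x)
        if q0 is not None and k==0 and out: break
    return out
YS=.232;SC=np.array([.5715,.083])
def S2W(x,y,z): c,s=np.cos(YS),np.sin(YS);return np.array([SC[0]+c*x-s*y,SC[1]+s*x+c*y,.11+z])
def horiz(az,roll):  # tool z horizontal at azimuth az; tool y = world up rotated
    z=np.array([np.cos(az),np.sin(az),0]);y=np.array([0,0,1.]);x=np.cross(y,z)
    return Ro.from_matrix(np.c_[x,y,z])*Ro.from_euler('z',roll)
E
python3 - <<'E'
from kin import *
for face,pt in(('+y',(-.02,.115)),('near',(-.115,0))):
  base=YS+(-np.pi/2 if face=='+y' else 0)
  for da in(-60,-40,-20,0,20,40,60):
    az=base+np.radians(da)
    for roll in(0,np.pi):
      for h in (.004,.09):
        r=ik(S2W(*pt,h),horiz(az,roll),n=14)
        print(face,da,round(roll,1),h,[x.round(2).tolist() for x in r])
E
```

```text
+y -60 0 0.004 [[0.36, 1.46, 0.47, -0.88, 2.61, 2.33]]
+y -60 0 0.09 []
+y -60 3.1 0.004 [[0.36, 1.46, 0.47, -0.88, 2.61, -0.81]]
+y -60 3.1 0.09 []
+y -40 0 0.004 [[0.47, 1.32, 0.73, -1.01, 2.37, 2.29]]
+y -40 0 0.09 [[0.47, 1.17, 0.81, -1.08, 2.4, 2.2]]
+y -40 3.1 0.004 [[0.47, 1.32, 0.73, -1.01, 2.37, -0.85]]
+y -40 3.1 0.09 [[0.47, 1.17, 0.81, -1.08, 2.4, -0.94]]
+y -20 0 0.004 [[0.57, 1.16, 1.03, -1.12, 2.12, 2.32]]
+y -20 0 0.09 [[0.57, 1.0, 1.1, -1.17, 2.15, 2.22]]
+y -20 3.1 0.004 [[0.57, 1.16, 1.03, -1.12, 2.12, -0.83]]
+y -20 3.1 0.09 [[0.57, 1.0, 1.1, -1.17, 2.15, -0.92]]
+y 0 0 0.004 [[0.66, 0.99, 1.34, -1.27, 1.87, 2.38]]
+y 0 0 0.09 []
+y 0 3.1 0.004 [[0.66, 0.99, 1.34, -1.27, 1.87, -0.76]]
+y 0 3.1 0.09 []
+y 20 0 0.004 []
+y 20 0 0.09 []
+y 20 3.1 0.004 []
+y 20 3.1 0.09 []
+y 40 0 0.004 []
+y 40 0 0.09 []
+y 40 3.1 0.004 []
+y 40 3.1 0.09 []
+y 60 0 0.004 [[0.57, 0.58, 2.23, 4.03, 1.36, 2.89]]
+y 60 0 0.09 [[0.57, 0.28, 2.31, 4.08, 1.22, 2.71]]
+y 60 3.1 0.004 [[0.57, 0.58, 2.23, 4.03, 1.36, -0.26]]
+y 60 3.1 0.09 [[0.57, 0.28, 2.31, 4.08, 1.22, -0.43]]
near -60 0 0.
[... 467 characters left out ...]
]
near 0 0 0.09 []
near 0 3.1 0.004 []
near 0 3.1 0.09 []
near 20 0 0.004 []
near 20 0 0.09 [[-1.11, -0.01, 2.67, 1.46, 1.63, -2.67]]
near 20 3.1 0.004 [[-1.11, 0.51, 2.53, 1.45, 1.58, 0.1]]
near 20 3.1 0.09 [[-1.11, -0.01, 2.67, 1.46, 1.63, 0.47]]
near 40 0 0.004 [[-1.01, 0.56, 2.28, 1.22, 1.68, -2.86]]
near 40 0 0.09 [[-1.01, 0.24, 2.37, 1.25, 1.75, -2.64]]
near 40 3.1 0.004 [[-1.01, 0.56, 2.28, 1.22, 1.68, 0.28]]
near 40 3.1 0.09 [[-1.01, 0.24, 2.37, 1.25, 1.75, 0.5]]
near 60 0 0.004 [[-0.87, 0.67, 2.01, 1.04, 1.82, -2.75]]
near 60 0 0.09 [[-0.87, 0.43, 2.08, 1.09, 1.9, -2.6]]
near 60 3.1 0.004 [[-0.87, 0.67, 2.01, 1.04, 1.82, 0.39]]
near 60 3.1 0.09 [[-0.87, 0.43, 2.08, 1.09, 1.9, 0.55]]
```

```bash
python3 -c "
from h import *
rel([.618,.0335,.16],down(1.948))
s,p,R=pose(0);print(down(1.948).inv().apply(np.array([.618,.0335,.16])-p)*1000, ((R.inv()*down(1.948)).as_rotvec()/11).round(3))
from kin import *
print(ik([.618,.0335,.12],down(1.948)))"
```

```text
pos [0.7286 0.0617 0.2978] rpy [3.073 0.519 0.601] j [ 0.058  1.099  0.184 -0.411  2.237  0.815] F [0.7 0.2 0.3] open 0.0851 t 2.9
d tool mm [-24.6 -51.  169.7]
rotvec tool [-0.292  0.481 -1.296]
[  14.5585654  -113.19139477  137.75288892] [-0.027  0.044 -0.118]
[array([-1.40971837e-01,  3.56558881e-01,  1.55838976e+00, -8.16592932e-15,
        1.22664402e+00, -5.18175510e-01])]
```

>>> apply_moves([
  {"dx":0,"dy":0,"dz":0,"rx":-0.029,"ry":0.048,"rz":-0.13,"grip":1},
  {"dx":0,"dy":0,"dz":0,"rx":-0.029,"ry":0.048,"rz":-0.13,"grip":1},
  {"dx":0,"dy":0,"dz":0,"rx":-0.029,"ry":0.048,"rz":-0.13,"grip":1},
  {"dx":0,"dy":0,"dz":0,"rx":-0.029,"ry":0.048,"rz":-0.13,"grip":1},
  {"dx":0,"dy":0,"dz":0,"rx":-0.029,"ry":0.048,"rz":-0.13,"grip":1},
  {"dx":0,"dy":0,"dz":0,"rx":-0.029,"ry":0.048,"rz":-0.13,"grip":1},
  {"dx":0,"dy":0,"dz":0,"rx":-0.029,"ry":0.048,"rz":-0.13,"grip":1},
  {"dx":0,"dy":0,"dz":0,"rx":-0.029,"ry":0.048,"rz":-0.13,"grip":1},
  {"dx":0,"dy":0,"dz":0,"rx":-0.029,"ry":0.048,"rz":-0.13,"grip":1},
  {"dx":0,"dy":0,"dz":0,"rx":-0.029,"ry":0.048,"rz":-0.13,"grip":1},
  {"dx":3,"dy":-28,"dz":30,"rx":0,"ry":0,"rz":0,"grip":1},
  {"dx":3,"dy":-28,"dz":30,"rx":0,"ry":0,"rz":0,"grip":1},
  {"dx":3,"dy":-28,"dz":30,"rx":0,"ry":0,"rz":0,"grip":1},
  {"dx":3,"dy":-28,"dz":30,"rx":0,"ry":0,"rz":0,"grip":1},
  {"dx":0,"dy":0,"dz":0,"rx":0,"ry":0,"rz":0,"grip":1},
])

```text
time_s: 4.78
eef_pos: [0.6145, 0.0324, 0.1758]
orientation: [-3.132, -0.007, 1.945]
ft_force: [-0.2, 0.1, 1.2]
opening: 0.0856
```

Run:
```python
from h import *
rel([.618,.0335,.13],down(1.948))
im,d=arm.read_camera('wrist');cv2.imwrite('pics/w1.png',im)
```

```text
pos [0.6145 0.0324 0.1758] rpy [-3.132 -0.007  1.945] j [-0.144  0.302  1.511  0.002  1.34  -0.519] F [-0.2  0.1  1.2] open 0.0856 t 4.775
d tool mm [-0.5  4.1 45.7]
rotvec tool [-0.009 -0.007 -0.003]
```

View pics/w1.png

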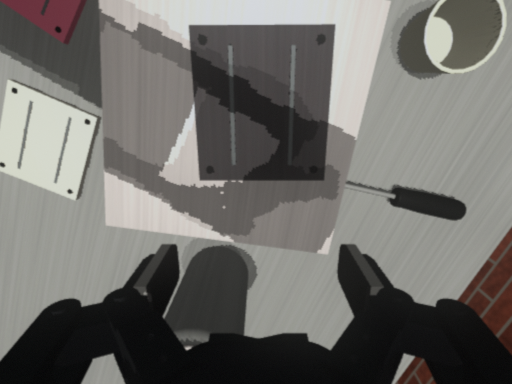

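Wrist view: cover at (190–335, 25–180), fingertips at (165,250) and (350,250), squarely behind the cover's right (-y) edge. The canister lies further behind. I'll descend to feel the stand.

>>> apply_moves([
  {"dx":0,"dy":2,"dz":22,"rx":-0.009,"ry":-0.007,"rz":-0.003,"grip":1},
  {"dx":0,"dy":2,"dz":22,"rx":0,"ry":0,"rz":0,"grip":1},
  {"dx":0,"dy":0,"dz":0,"rx":0,"ry":0,"rz":0,"grip":1},
])

```text
time_s: 5.2
eef_pos: [0.6236, 0.0338, 0.1362]
orientation: [3.134, 0.004, 1.949]
ft_force: [-0.3, -0.9, -0.1]
opening: 0.0856
```

Run:
```python
from h import *
rel([.618,.0335,.12],down(1.948))
im,d=arm.read_camera('side');cv2.imwrite('pics/s2.png',cv2.resize(im[130:300,150:350],None,fx=3.5,fy=3.5,interpolation=cv2.INTER_CUBIC))
im=cv2.imread('pics/top0.png')
print(plane('top',[(321,167)],.16))
```

```text
pos [0.6236 0.0338 0.1362] rpy [3.134 0.004 1.949] j [-0.139  0.346  1.538 -0.     1.249 -0.517] F [-0.3 -0.9 -0.1] open 0.0856 t 5.2
d tool mm [ 1.8 -5.4 16.2]
rotvec tool [0.008 0.004 0.001]
[[ 0.61305778 -0.11827602  0.16      ]]
```

View pics/s2.png

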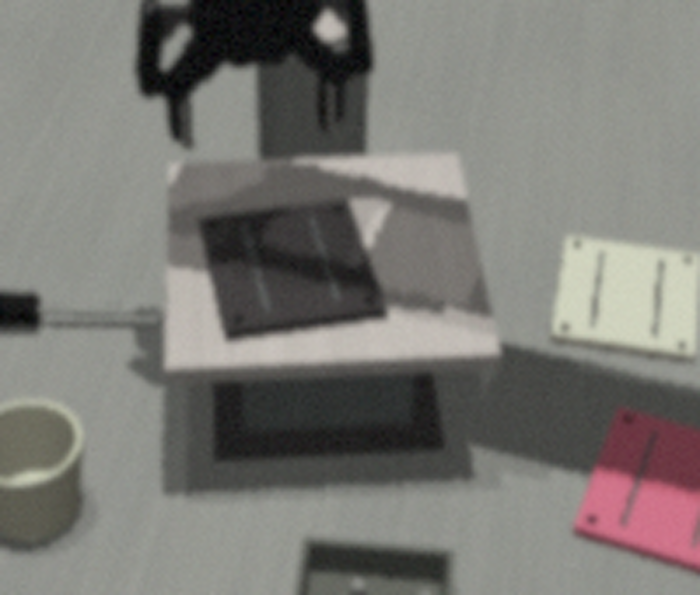

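Run:
```python
from h import *
for z in(.11,.12,.13,.14,.15): print(z,plane('side',[(150+185/3.5,130+145/3.5),(150+330/3.5,130+128/3.5)],z)[:,:2].round(3).tolist())
```

```text
0.11 [[0.686, -0.016], [0.589, -0.054]]
0.12 [[0.682, -0.003], [0.587, -0.04]]
0.13 [[0.678, 0.01], [0.585, -0.027]]
0.14 [[0.675, 0.023], [0.583, -0.013]]
0.15 [[0.671, 0.036], [0.581, 0.0]]
```

>>> apply_moves([
  {"dx":1,"dy":-3,"dz":7,"rx":0.008,"ry":0.004,"rz":0,"grip":1},
  {"dx":1,"dy":-2,"dz":7,"rx":0,"ry":0,"rz":0,"grip":1},
  {"dx":0,"dy":0,"dz":0,"rx":0,"ry":0,"rz":0,"grip":1},
  {"dx":0,"dy":0,"dz":0,"rx":0,"ry":0,"rz":0,"grip":1},
])

```text
time_s: 5.75
eef_pos: [0.6175, 0.0336, 0.1224]
orientation: [3.141, 0.001, 1.948]
ft_force: [0.4, 0.3, -0.9]
opening: 0.0856
```

Run:
```python
from h import *
rel([.618,.0335,.12],down(1.948))
im,d=arm.read_camera('side');cv2.imwrite('pics/s3.png',cv2.resize(im[130:300,150:350],None,fx=3.5,fy=3.5,interpolation=cv2.INTER_CUBIC))
```

```text
pos [0.6175 0.0336 0.1224] rpy [3.141e+00 1.000e-03 1.948e+00] j [-1.400e-01  3.520e-01  1.559e+00 -1.000e-03  1.230e+00 -5.180e-01] F [ 0.4  0.3 -0.9] open 0.0856 t 5.75
d tool mm [-0.3  0.5  2.4]
rotvec tool [0.    0.001 0.   ]
```

View pics/s3.png

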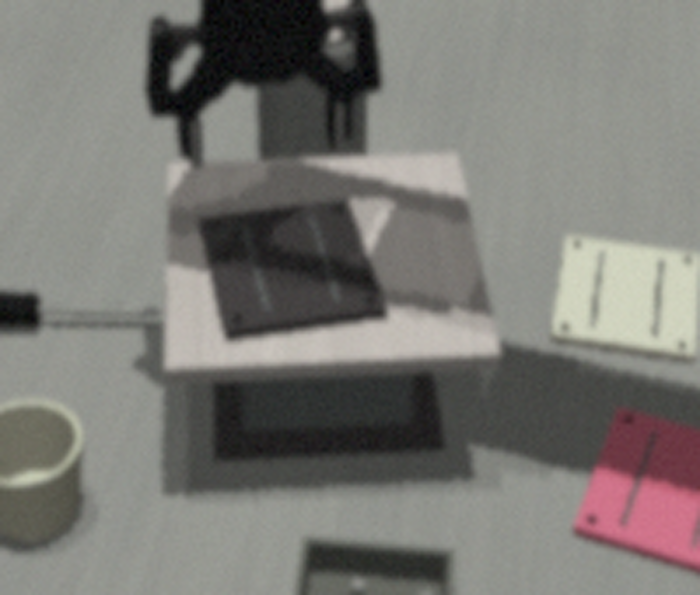

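Run:
```python
from h import *
for n in('top','wrist'):
    im,d=arm.read_camera(n);np.save(f'pics/{n}4.npy',d)
    cv2.imwrite(f'pics/{n}4.png',cv2.resize(im[90:290,110:370],None,fx=3,fy=3,interpolation=cv2.INTER_CUBIC) if n=='top' else im)
```

```text
(no output)
```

View pics/top4.png

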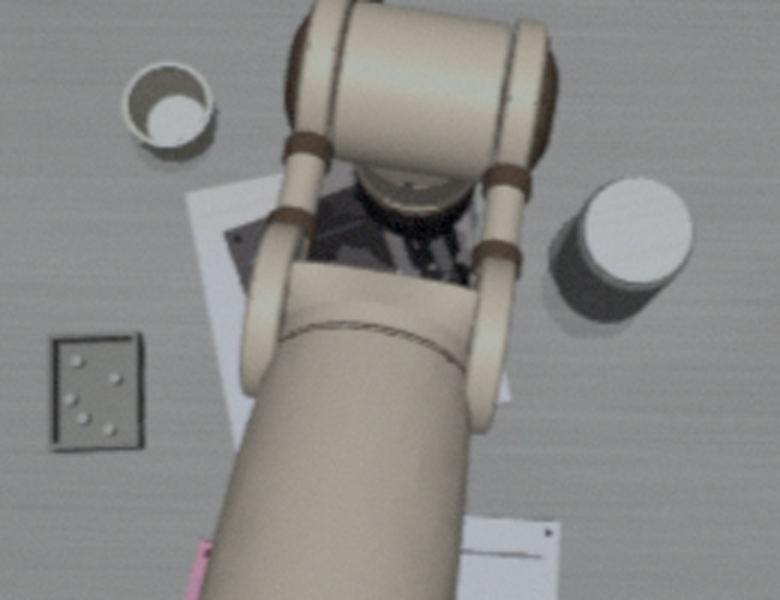

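View pics/wrist4.png

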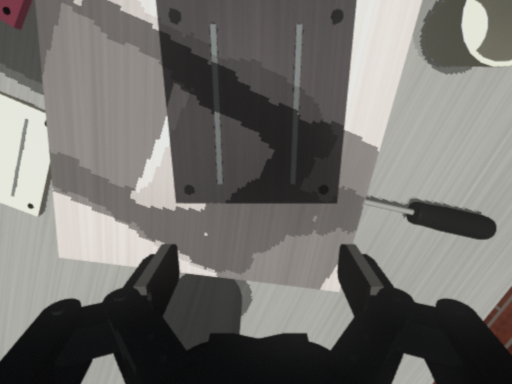

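Run:
```python
from h import *
d=np.load('pics/wrist4.npy');p=arm.camera_params('wrist');K=p['K'];T=p['T_tool_cam']
s,p0,R=pose(0)
for u,v in[(165,248),(172,250),(168,262),(150,285),(347,250),(355,262),(260,195),(220,150),(200,250)]:
    z=d[v,u];t=(T@[(u-K[0,2])/K[0,0]*z,-(v-K[1,2])/K[1,1]*z,-z,1])[:3]
    print((u,v),z.round(3),'tool',(t*1000).round(1),'world',(p0+R.apply(t)).round(4))
```

```text
(165, 248) 0.137 tool [ 10.8 -45.8 -36.1] world [0.5711 0.0267 0.1586]
(172, 250) 0.136 tool [ 10.1 -42.2 -36.8] world [0.5747 0.0274 0.1593]
(168, 262) 0.132 tool [  6.9 -42.8 -42.3] world [0.5753 0.0242 0.1648]
(150, 285) 0.109 tool [ 10.9 -42.5 -65. ] world [0.5741 0.0281 0.1874]
(347, 250) 0.135 tool [ 10.7  43.5 -38. ] world [0.654  0.0596 0.1605]
(355, 262) 0.126 tool [ 10.4  44.1 -48. ] world [0.6547 0.0595 0.1705]
(260, 195) 0.17 tool [24.8  1.4  3.2] world [0.6098 0.0571 0.1193]
(220, 150) 0.162 tool [ 52.3 -22.    3.7] world [0.5779 0.0741 0.1187]
(200, 250) 0.191 tool [-18.  -39.7  11.2] world [0.5874 0.0021 0.1113]
```

>>> apply_moves([
  {"dx":0,"dy":0,"dz":4,"rx":0,"ry":0,"rz":0,"grip":1},
  {"dx":0,"dy":0,"dz":4,"rx":0,"ry":0,"rz":0,"grip":1},
  {"dx":0,"dy":0,"dz":0,"rx":0,"ry":0,"rz":0,"grip":1},
])

```text
time_s: 6.28
eef_pos: [0.6169, 0.0336, 0.1135]
orientation: [-3.14, 0.0, 1.948]
ft_force: [-0.3, -0.1, 0.4]
opening: 0.0851
```

```bash
cat > tip.py <<'E'
from h import *
im,d=arm.read_camera('wrist');cv2.imwrite('pics/wl.png',im)
p=arm.camera_params('wrist');K=p['K'];T=p['T_tool_cam']
s,p0,R=pose(0);print(p0.round(4),s['ft_force'].round(2),s['opening'])
v,u=np.mgrid[0:384,0:512];P=np.stack([(u-K[0,2])/K[0,0]*d,-(v-K[1,2])/K[1,1]*d,-d,np.ones_like(d)],-1)@T.T
m=(d>0)&(np.abs(P[...,0])<14)&(np.abs(np.abs(P[...,1])-s['opening']/2-5)<9)&(im.max(2)<120)&(v>230)
for sg in(-1,1):
    q=P[m&(np.sign(P[...,1])==sg)];print(sg,len(q), np.percentile(q[:,2],[50,90,98,100])*1000)
E
python3 tip.py
```

```text
[0.6171 0.0336 0.1138] [ 0.54 -0.15  0.13] 0.08533752247411003
-1 26107 [-81.04964256  51.12517016  94.2031824  114.2845942 ]
1 20662 [-86.92032341   2.65024249 476.99277191 519.79457527]
```

>>> apply_moves([
  {"dx":0,"dy":0,"dz":4,"rx":0,"ry":0,"rz":0,"grip":1},
  {"dx":0,"dy":0,"dz":4,"rx":0,"ry":0,"rz":0,"grip":1},
  {"dx":0,"dy":0,"dz":0,"rx":0,"ry":0,"rz":0,"grip":1},
])

```text
time_s: 6.7
eef_pos: [0.617, 0.0336, 0.1056]
orientation: [-3.141, 0.0, 1.948]
ft_force: [0.7, -0.7, 0.1]
opening: 0.0859
```

Run:
```python
from h import *
rel([.618,.0335,.11],down(1.948))
im,d=arm.read_camera('side');cv2.imwrite('pics/s5.png',cv2.resize(im[130:230,180:300],None,fx=6,fy=6,interpolation=cv2.INTER_CUBIC))
```

```text
pos [0.617  0.0336 0.1056] rpy [-3.141  0.     1.948] j [-1.400e-01  3.710e-01  1.570e+00 -1.000e-03  1.201e+00 -5.180e-01] F [ 0.7 -0.7  0.1] open 0.0859 t 6.7
d tool mm [-0.5  0.9 -4.4]
rotvec tool [-0.001  0.     0.   ]
```

View pics/s5.png

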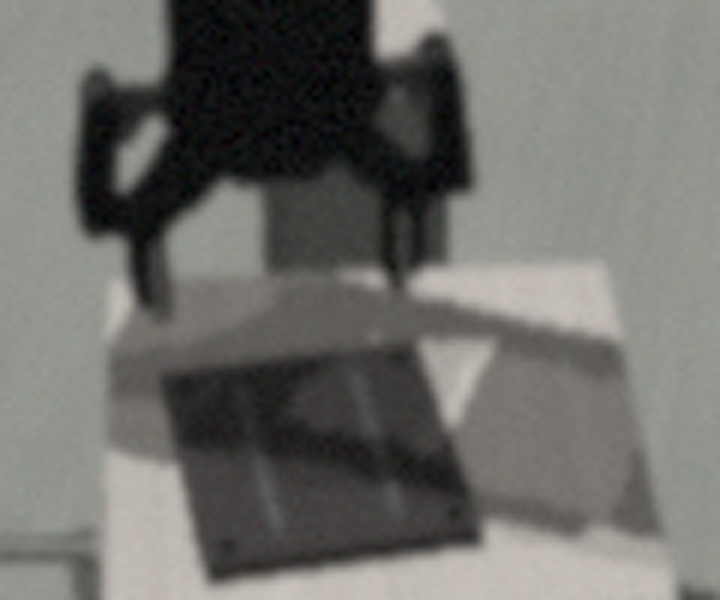

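Run:
```python
from h import *
for z in(.11,.12,.13,.14,.15): print(z,plane('side',[(205.8,183),(246.7,178.3)],z)[:,:2].round(3).tolist())
```

```text
0.11 [[0.668, 0.027], [0.576, -0.008]]
0.12 [[0.665, 0.039], [0.574, 0.005]]
0.13 [[0.661, 0.052], [0.572, 0.018]]
0.14 [[0.658, 0.064], [0.57, 0.031]]
0.15 [[0.655, 0.076], [0.568, 0.043]]
```

>>> apply_moves([
  {"dx":0,"dy":0,"dz":5,"rx":0,"ry":0,"rz":0,"grip":1},
  {"dx":0,"dy":0,"dz":4,"rx":0,"ry":0,"rz":0,"grip":1},
  {"dx":0,"dy":0,"dz":3,"rx":0,"ry":0,"rz":0,"grip":1},
  {"dx":0,"dy":0,"dz":0,"rx":0,"ry":0,"rz":0,"grip":1},
])

```text
time_s: 7.25
eef_pos: [0.6171, 0.0336, 0.0938]
orientation: [-3.141, 0.0, 1.949]
ft_force: [-0.4, -1.0, 0.3]
opening: 0.0854
```

Run:
```python
from h import *
rel([.618,.0335,.11],down(1.948))
im,d=arm.read_camera('side');cv2.imwrite('pics/s6.png',cv2.resize(im[130:230,180:300],None,fx=6,fy=6,interpolation=cv2.INTER_CUBIC))
```

```text
pos [0.6171 0.0336 0.0938] rpy [-3.141  0.     1.949] j [-1.400e-01  3.850e-01  1.577e+00 -1.000e-03  1.180e+00 -5.180e-01] F [-0.4 -1.   0.3] open 0.0854 t 7.25
d tool mm [ -0.4   0.8 -16.2]
rotvec tool [-0.001  0.     0.001]
```

View pics/s6.png

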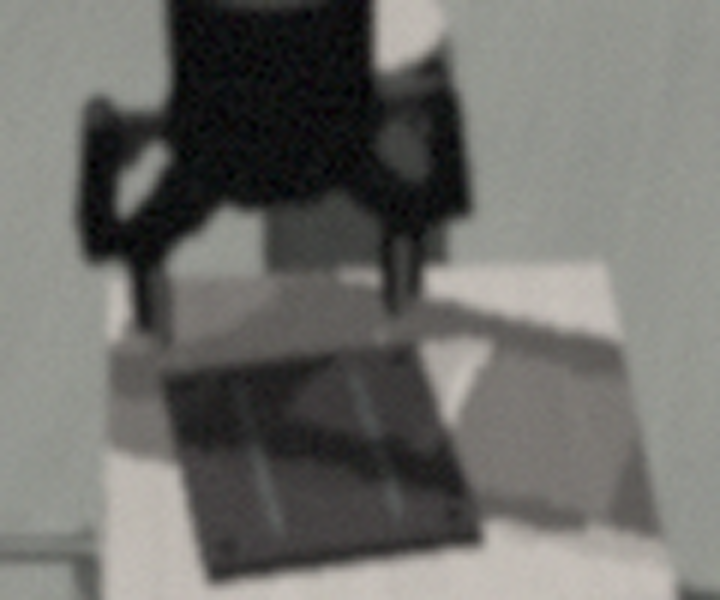

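>>> apply_moves([
  {"dx":0,"dy":0,"dz":3,"rx":0,"ry":0,"rz":0,"grip":1},
  {"dx":0,"dy":0,"dz":3,"rx":0,"ry":0,"rz":0,"grip":1},
  {"dx":0,"dy":0,"dz":0,"rx":0,"ry":0,"rz":0,"grip":1},
  {"dx":0,"dy":0,"dz":0,"rx":0,"ry":0,"rz":0,"grip":1},
])

```text
time_s: 7.8
eef_pos: [0.6174, 0.0336, 0.0882]
orientation: [-3.142, 0.001, 1.948]
ft_force: [-0.1, 0.1, 1.0]
opening: 0.0858
```

Run:
```python
from h import *
rel([.618,.0335,.11],down(1.948))
im,d=arm.read_camera('side');cv2.imwrite('pics/s7.png',cv2.resize(im[130:230,180:300],None,fx=6,fy=6,interpolation=cv2.INTER_CUBIC))
for z in(.11,.115,.12,.13): print(z,plane('side',[(205.8,187.5),(247,182)],z)[:,:2].round(3).tolist())
```

```text
pos [0.6174 0.0336 0.0882] rpy [-3.142e+00  1.000e-03  1.948e+00] j [-1.410e-01  3.920e-01  1.580e+00 -1.000e-03  1.169e+00 -5.180e-01] F [-0.1  0.1  1. ] open 0.0858 t 7.8
d tool mm [ -0.3   0.5 -21.8]
rotvec tool [-0.     0.001  0.   ]
0.11 [[0.664, 0.044], [0.573, 0.006]]
0.115 [[0.663, 0.05], [0.572, 0.013]]
0.12 [[0.661, 0.056], [0.571, 0.019]]
0.13 [[0.658, 0.068], [0.569, 0.031]]
```

View pics/s7.png

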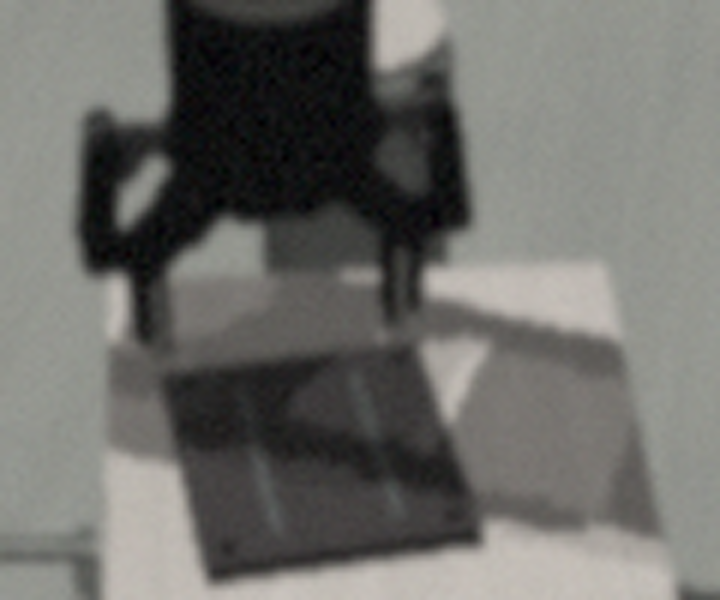

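>>> apply_moves([
  {"dx":0,"dy":0,"dz":1.5,"rx":0,"ry":0,"rz":0,"grip":1},
  {"dx":0,"dy":0,"dz":0,"rx":0,"ry":0,"rz":0,"grip":1},
  {"dx":0,"dy":0,"dz":1.5,"rx":0,"ry":0,"rz":0,"grip":1},
  {"dx":0,"dy":0,"dz":0,"rx":0,"ry":0,"rz":0,"grip":1},
  {"dx":0,"dy":0,"dz":0,"rx":0,"ry":0,"rz":0,"grip":1},
])

```text
time_s: 8.48
eef_pos: [0.6174, 0.0336, 0.0852]
orientation: [-3.141, 0.001, 1.949]
ft_force: [1.1, 0.1, -0.3]
opening: 0.0854
```

>>> apply_moves([
  {"dx":6,"dy":0,"dz":0,"rx":0,"ry":0,"rz":0,"grip":1},
  {"dx":6,"dy":0,"dz":0,"rx":0,"ry":0,"rz":0,"grip":1},
  {"dx":6,"dy":0,"dz":0,"rx":0,"ry":0,"rz":0,"grip":1},
  {"dx":6,"dy":0,"dz":0,"rx":0,"ry":0,"rz":0,"grip":1},
  {"dx":6,"dy":0,"dz":0,"rx":0,"ry":0,"rz":0,"grip":1},
  {"dx":0,"dy":0,"dz":0,"rx":0,"ry":0,"rz":0,"grip":1},
])

```text
time_s: 9.22
eef_pos: [0.6061, 0.0622, 0.0852]
orientation: [-3.141, 0.0, 1.949]
ft_force: [0.8, -0.5, 1.1]
opening: 0.0852
```

Run:
```python
from h import *
rel([.618,.0335,.11],down(1.948))
im,d=arm.read_camera('side');cv2.imwrite('pics/s8.png',cv2.resize(im[130:300,150:350],None,fx=3.5,fy=3.5,interpolation=cv2.INTER_CUBIC))
```

```text
pos [0.6061 0.0622 0.0852] rpy [-3.141  0.     1.949] j [-0.096  0.375  1.609 -0.     1.157 -0.474] F [ 0.8 -0.5  1.1] open 0.0852 t 9.225
d tool mm [-31.1   0.5 -24.8]
rotvec tool [-0.     0.     0.001]
```

View pics/s8.png

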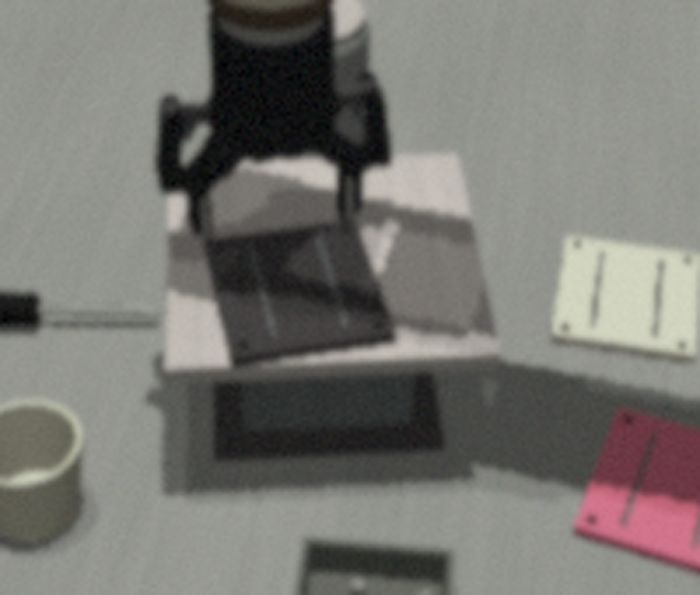

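The two-finger push works, and the cover's leading edge is now near the stand's +y edge. I'll steer it clockwise during the rest of the push so that it lines up with the reachable gripping direction.

Run:
```python
from kin import *
s,p0,R0=pose(0)
yaw0=1.949;c0=p0[:2]+.066*np.array([np.cos(yaw0),np.sin(yaw0)])
c1=S2W(.012,.076,0)[:2];N=12
prev=p0;pr=down(yaw0)
for i in range(1,N+1):
    f=i/N;y=yaw0-.5*f;c=c0+(c1-c0)*f
    p=np.array([*(c-.066*np.array([np.cos(y),np.sin(y)])),p0[2]])
    print((pr.inv().apply(p-prev)*1000).round(2),end=' ');prev=p;pr=down(y)
print(prev)
```

```text
[ 3.38 -2.87 -0.  ] [ 3.37 -3.01 -0.  ] [ 3.35 -3.15 -0.  ] [ 3.34 -3.28 -0.  ] [ 3.31 -3.42 -0.  ] [ 3.28 -3.56 -0.  ] [ 3.24 -3.69 -0.  ] [ 3.2  -3.82 -0.  ] [ 3.15 -3.95 -0.  ] [ 3.1  -4.08 -0.  ] [ 3.04 -4.2  -0.  ] [ 2.98 -4.33 -0.  ] [0.55768555 0.09421187 0.08515609]
```

>>> apply_moves([
  {"dx":3.4,"dy":-2.9,"dz":0,"rx":0,"ry":0,"rz":0.042,"grip":1},
  {"dx":3.4,"dy":-3,"dz":0,"rx":0,"ry":0,"rz":0.042,"grip":1},
  {"dx":3.4,"dy":-3.1,"dz":0,"rx":0,"ry":0,"rz":0.042,"grip":1},
  {"dx":3.3,"dy":-3.3,"dz":0,"rx":0,"ry":0,"rz":0.042,"grip":1},
  {"dx":3.3,"dy":-3.4,"dz":0,"rx":0,"ry":0,"rz":0.042,"grip":1},
  {"dx":3.3,"dy":-3.6,"dz":0,"rx":0,"ry":0,"rz":0.042,"grip":1},
  {"dx":3.2,"dy":-3.7,"dz":0,"rx":0,"ry":0,"rz":0.042,"grip":1},
  {"dx":0,"dy":0,"dz":0,"rx":0,"ry":0,"rz":0,"grip":1},
])

```text
time_s: 10.28
eef_pos: [0.5781, 0.0784, 0.0852]
orientation: [-3.141, 0.001, 1.655]
ft_force: [-0.2, -0.3, 0.1]
opening: 0.0854
```

```bash
cat > cov.py <<'E'
import sys
from kin import *
name=sys.argv[1];tag=sys.argv[2]
im,d=arm.read_camera(name)
p=arm.camera_params(name);K=p['K'];T=np.linalg.inv(p['world_to_cam'])
v,u=np.mgrid[0:384,0:512];P=np.stack([(u-K[0,2])/K[0,0]*d,-(v-K[1,2])/K[1,1]*d,-d,np.ones_like(d)],-1)@T.T
m=(d>0)&(im.max(2)<105)&(np.abs(P[...,2]-.117)<.006)&(np.hypot(P[...,0]-.57,P[...,1]-.12)<.2)
c=rect(cv2.morphologyEx(m.astype(np.uint8),cv2.MORPH_OPEN,np.ones((5,5))))
w=plane(name,c[:,0,:],.118)[:,:2]
cc,ss=np.cos(YS),np.sin(YS);st=(w-SC)@np.array([[cc,-ss],[ss,cc]])*1000
r=cv2.minAreaRect(st.astype(np.float32));print('stand mm',np.round(r[0],1),np.round(r[1],1),round(r[2],1),cv2.boxPoints(r).round(1).tolist())
cv2.drawContours(im,[c],-1,(0,0,255),1)
cv2.imwrite(f'pics/{tag}.png',cv2.resize(im[120:320,130:370],None,fx=3,fy=3,interpolation=cv2.INTER_CUBIC))
print(arm.get_state()['eef_pos'].round(4),arm.get_state()['time_s'])
E
python3 cov.py side s9
```

```text
stand mm [16.2 61.6] [118.1 101.4] 81.0 [[-43.099998474121094, 11.300000190734863], [57.0, -4.599999904632568], [75.5, 112.0], [-24.600000381469727, 127.9000015258789]]
[0.5782 0.0783 0.0851] 10.325
```

View pics/s9.png

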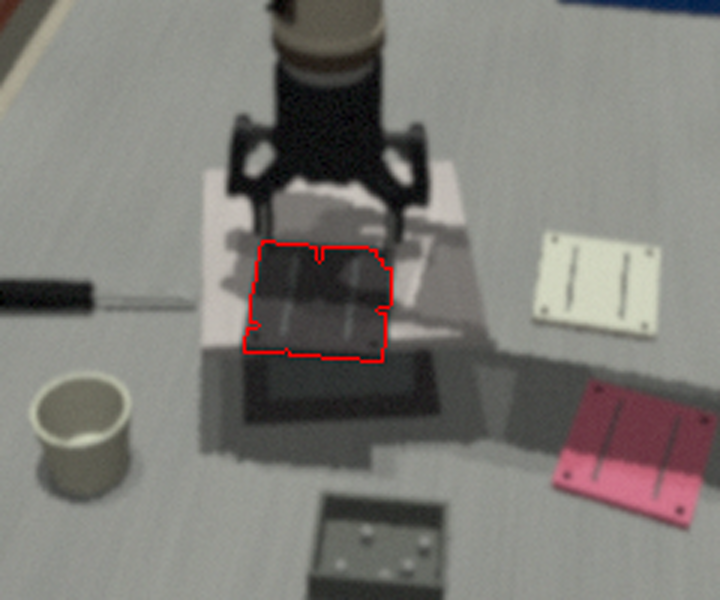

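>>> apply_moves([
  {"dx":3.2,"dy":-3.8,"dz":0,"rx":0,"ry":0,"rz":0.042,"grip":1},
  {"dx":3.1,"dy":-4,"dz":0,"rx":0,"ry":0,"rz":0.042,"grip":1},
  {"dx":3.1,"dy":-4.1,"dz":0,"rx":0,"ry":0,"rz":0.042,"grip":1},
  {"dx":3,"dy":-4.2,"dz":0,"rx":0,"ry":0,"rz":0.042,"grip":1},
  {"dx":3,"dy":-4.3,"dz":0,"rx":0,"ry":0,"rz":0.042,"grip":1},
  {"dx":0,"dy":0,"dz":0,"rx":0,"ry":0,"rz":0,"grip":1},
])

```text
time_s: 11.08
eef_pos: [0.5578, 0.0938, 0.0851]
orientation: [-3.142, 0.001, 1.446]
ft_force: [-0.1, -0.2, 0.1]
opening: 0.0851
```

```bash
python3 cov.py side s10
```

```text
stand mm [12.6 77. ] [120.7 104.5] 69.5 [[-57.5, 38.70000076293945], [40.400001525878906, 2.0999999046325684], [82.69999694824219, 115.19999694824219], [-15.199999809265137, 151.8000030517578]]
[0.5579 0.0938 0.0851] 11.125
```

View pics/s10.png

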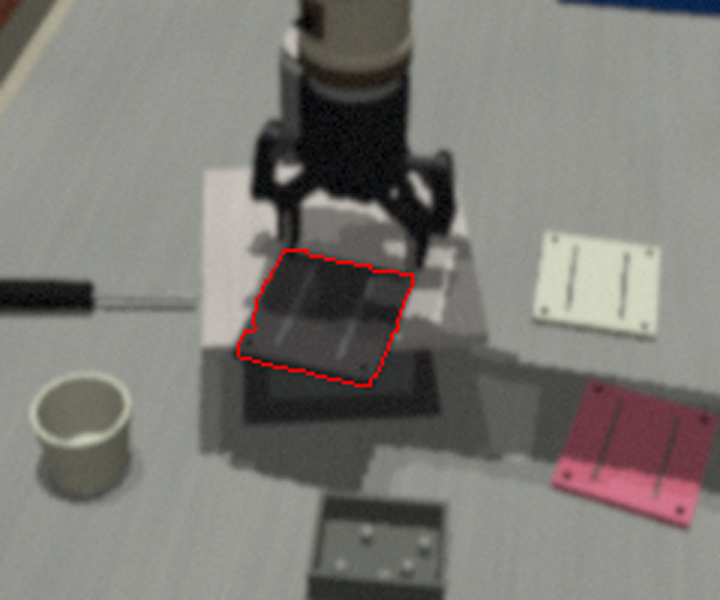

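>>> apply_moves([
  {"dx":4,"dy":0,"dz":0,"rx":0,"ry":0,"rz":0,"grip":1},
  {"dx":4,"dy":0,"dz":0,"rx":0,"ry":0,"rz":0,"grip":1},
  {"dx":0,"dy":0,"dz":0,"rx":0,"ry":0,"rz":0,"grip":1},
  {"dx":-15,"dy":0,"dz":0,"rx":0,"ry":0,"rz":0,"grip":1},
  {"dx":-15,"dy":0,"dz":-30,"rx":0,"ry":0,"rz":0,"grip":1},
  {"dx":-10,"dy":0,"dz":-60,"rx":0,"ry":0,"rz":0,"grip":1},
  {"dx":0,"dy":0,"dz":-50,"rx":0,"ry":0,"rz":0,"grip":1},
])

```text
time_s: 12.0
eef_pos: [0.5538, 0.0606, 0.2272]
orientation: [3.14, 0.001, 1.443]
ft_force: [0.8, 0.0, -0.8]
opening: 0.0856
```

```bash
python3 cov.py side s11
python3 - <<'E'
from kin import *
# plan approach
for da in(-20,-25):
  az=YS-np.pi/2+np.radians(da)
  for roll in (0,np.pi):
    for back,h in((.1,.004),(.1,.1),(.2,.15),(0,.004),(0,.1)):
      # pinch point at stand (30,133)
      p=S2W(.030,.130,h)-back*np.array([np.cos(az),np.sin(az),0])
      print(da,round(roll,1),back,h,p.round(3),[x.round(2).tolist() for x in ik(p,horiz(az,roll),n=8)])
s=arm.get_state();print(s['eef_pos'],s['orientation'],s['joint_pos'].round(2))
E
```

```text
stand mm [16.3 85. ] [119.6 102.9] 70.0 [[-52.5, 46.400001525878906], [44.099998474121094, 11.199999809265137], [85.0999984741211, 123.5], [-11.600000381469727, 158.8000030517578]]
[0.5576 0.0606 0.2354] 12.05
-20 0 0.1 0.004 [0.582 0.316 0.114] []
-20 0 0.1 0.1 [0.582 0.316 0.21 ] []
-20 0 0.2 0.15 [0.594 0.415 0.26 ] []
-20 0 0 0.004 [0.571 0.216 0.114] [[0.57, 1.28, 0.8, -1.19, 2.16, 2.19]]
-20 0 0 0.1 [0.571 0.216 0.21 ] [[0.57, 1.12, 0.88, -1.24, 2.19, 2.1]]
-20 3.1 0.1 0.004 [0.582 0.316 0.114] []
-20 3.1 0.1 0.1 [0.582 0.316 0.21 ] []
-20 3.1 0.2 0.15 [0.594 0.415 0.26 ] []
-20 3.1 0 0.004 [0.571 0.216 0.114] [[0.57, 1.28, 0.8, -1.19, 2.16, -0.95]]
-20 3.1 0 0.1 [0.571 0.216 0.21 ] [[0.57, 1.12, 0.88, -1.24, 2.19, -1.04]]
-25 0 0.1 0.004 [0.591 0.314 0.114] []
-25 0 0.1 0.1 [0.591 0.314 0.21 ] []
-25 0 0.2 0.15 [0.611 0.412 0.26 ] []
-25 0 0 0.004 [0.571 0.216 0.114] [[0.55, 1.33, 0.7, -1.17, 2.23, 2.17]]
-25 0 0 0.1 [0.571 0.216 0.21 ] [[0.55, 1.17, 0.79, -1.23, 2.26, 2.08]]
-25 3.1 0.1 0.004 [0.591 0.314 0.114] []
-25 3.1 0.1 0.1 [0.591 0.314 0.21 ] []
-25 3.1 0.2 0.15 [0.611 0.412 0.26 ] []
-25 3.1 0 0.004 [0.571 0.216 0.114] [[0.55, 1.33, 0.7, -1.17, 2.23, -0.97]]
-25 3.1 0 0.1 [0.571 0.216 0.21 ] [[0.55, 1.17, 0.79, -1.23, 2.26, -1.06]]
[0.55757617 0.06061244 0.23535105] [3.12809258e+00 3.78831575e-04 1.44347594e+00] [-0.11  0.1   1.63 -0.    1.4   0.02]
```

View pics/s11.png

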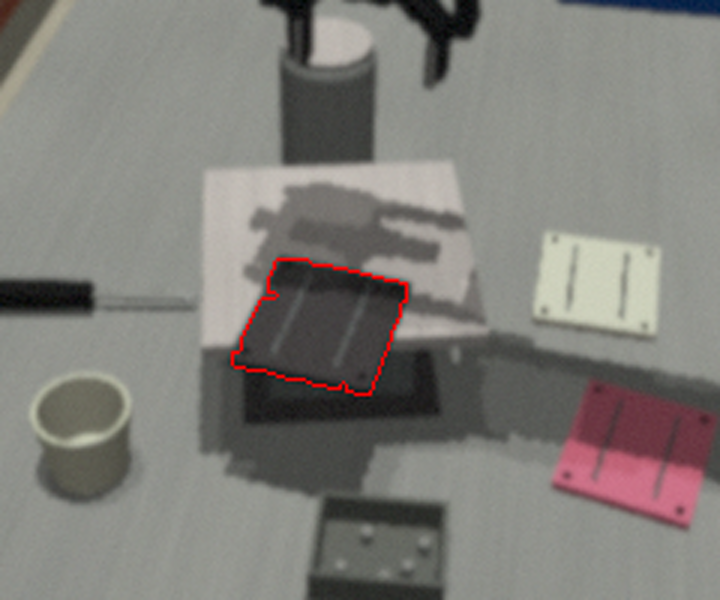

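```bash
cat > scan.py <<'E'
from kin import *
q0=np.array([.57,1.28,.8,-1.0,2.16,-.95])
def ok(p,R):
    r=least_squares(err,q0,args=(p,R),max_nfev=60)
    if r.cost>1e-7: return None
    q=r.x; return np.minimum(q-LO,HI-q)[:5].min().round(2), int(np.argmin(np.minimum(q-LO,HI-q)[:5]))+1
for x in(.03,0,-.03,-.06,-.09):
  for da in(0,-10,-20,-30,-40):
    az=YS-np.pi/2+np.radians(da);R=horiz(az,np.pi)
    print(x,da,[ok(S2W(x,.135,h)-b*np.array([np.cos(az),np.sin(az),0]),R) for b,h in((0,.004),(0,.09),(-.05,.09),(.04,.004),(.07,.004))])
E
python3 scan.py
```

```text
0.03 0 [(np.float64(-0.01), 4), (np.float64(-0.04), 4), (np.float64(-0.07), 4), (np.float64(0.01), 4), (np.float64(0.02), 4)]
0.03 -10 [(np.float64(0.06), 4), (np.float64(0.02), 4), (np.float64(0.01), 4), (np.float64(0.06), 4), (np.float64(0.05), 4)]
0.03 -20 [(np.float64(0.1), 4), (np.float64(0.05), 4), (np.float64(0.07), 4), (np.float64(0.07), 4), (np.float64(0.03), 4)]
0.03 -30 [(np.float64(0.12), 4), (np.float64(0.07), 4), (np.float64(0.12), 4), (np.float64(0.03), 4), None]
0.03 -40 [(np.float64(0.11), 4), (np.float64(0.06), 4), (np.float64(0.17), 4), None, None]
0 0 [(np.float64(0.02), 4), (np.float64(-0.01), 4), (np.float64(-0.04), 4), (np.float64(0.04), 4), (np.float64(0.05), 4)]
0 -10 [(np.float64(0.09), 4), (np.float64(0.05), 4), (np.float64(0.03), 4), (np.float64(0.1), 4), (np.float64(0.09), 4)]
0 -20 [(np.float64(0.15), 4), (np.float64(0.1), 4), (np.float64(0.1), 4), (np.float64(0.13), 4), (np.float64(0.1), 4)]
0 -30 [(np.float64(0.19), 4), (np.float64(0.13), 4), (np.float64(0.17), 4), (np.float64(0.14), 4), (np.float64(0.06), 4)]
0 -40 [(np.float64(0.22), 5), (np.float64(
[... 1243 characters left out ...]
 5), (np.float64(0.31), 5), (np.float64(0.21), 5), (np.float64(0.15), 5)]
-0.09 0 [(np.float64(0.11), 4), (np.float64(0.07), 4), (np.float64(0.03), 4), (np.float64(0.14), 4), (np.float64(0.16), 4)]
-0.09 -10 [(np.float64(0.19), 4), (np.float64(0.14), 4), (np.float64(0.12), 4), (np.float64(0.21), 4), (np.float64(0.22), 4)]
-0.09 -20 [(np.float64(0.27), 4), (np.float64(0.21), 4), (np.float64(0.2), 4), (np.float64(0.27), 4), (np.float64(0.27), 4)]
-0.09 -30 [(np.float64(0.34), 4), (np.float64(0.29), 4), (np.float64(0.29), 4), (np.float64(0.33), 4), (np.float64(0.31), 5)]
-0.09 -40 [(np.float64(0.31), 5), (np.float64(0.26), 5), (np.float64(0.33), 5), (np.float64(0.24), 5), (np.float64(0.19), 5)]
```

```bash
cat > path.py <<'E'
from kin import *
from scipy.spatial.transform import Slerp
def track(ws,q):
    # ws list of (p,R) ; report joints
    for a,(p,R) in enumerate(ws):
        r=least_squares(err,q,args=(p,R),max_nfev=200);q=r.x
        mm=np.minimum(q-LO,HI-q);print(a,p.round(3),q.round(2),'cost%.1e'%r.cost,'minmargin',mm.min().round(2),'j',mm.argmin()+1)
    return q
if __name__=='__main__':
    da=np.radians(-20);az=YS-np.pi/2+da;d=np.array([np.cos(az),np.sin(az),0])
    E=S2W(.016,.082,.004)+(-d)*.055; lat=np.array([-d[1],d[0],0])  # lat: 90deg ccw of d
    print('lat stand',lat, 'edge',E)
    off=.022; P=E-np.sign(lat[0])*lat*off
    RH=horiz(az,np.pi); s,p0,R0=pose(0)
    up=np.array([0,0,1.])
    for extra in(0,):
        A=P-d*.06; 
        ws=[]
        Hi=A+up*.12
        for f in np.linspace(0,1,5): ws.append((p0+(Hi-p0)*f,R0))
        sl=Slerp([0,1],Ro.concatenate([R0,RH]))
        for f in np.linspace(.1,1,8): ws.append((Hi+(A+up*.04-Hi)*f,sl(f)))
        ws+= [(A,RH),(P-d*.03,RH),(P+d*.015,RH),(P+d*.015+up*.04,RH),(P+d*.015+up*.09,RH),(P+d*.06+up*.09,RH)]
        q=track(ws,s['joint_pos'])
        RF=[RH*Ro.from_euler('z',a) for a in np.linspace(0,np.pi,5)]
        track([(ws[-1][0],r) for r in RF],q)
        print('rotvec total',(R0.inv()*RH).as_rotvec(), 'A',A,'P',P)
E
python3 path.py
```

```text
lat stand [ 0.99315562 -0.11679865  0.        ] edge [0.57464146 0.22110545 0.114     ]
0 [0.558 0.061 0.235] [-0.11  0.1   1.63 -0.    1.4   0.02] cost1.1e-30 minmargin 1.04 j 2
1 [0.558 0.116 0.235] [-0.01  0.12  1.6  -0.    1.4   0.12] cost3.5e-20 minmargin 1.06 j 2
2 [0.559 0.172 0.235] [ 0.09  0.16  1.56 -0.    1.41  0.22] cost3.1e-20 minmargin 1.1 j 2
3 [0.559 0.228 0.234] [ 0.19  0.21  1.5  -0.    1.41  0.32] cost3.7e-20 minmargin 1.15 j 2
4 [0.56  0.283 0.234] [ 0.28  0.27  1.43 -0.01  1.43  0.41] cost5.7e-20 minmargin 1.21 j 2
5 [0.56  0.283 0.226] [ 0.31  0.42  1.27 -0.07  1.6   0.32] cost5.1e-22 minmargin 1.04 j 5
6 [0.56  0.283 0.216] [ 0.36  0.61  1.07 -0.17  1.81  0.2 ] cost3.2e-18 minmargin 0.83 j 5
7 [0.56  0.283 0.205] [ 0.41  0.79  0.88 -0.29  2.    0.04] cost4.1e-31 minmargin 0.64 j 5
8 [0.56  0.283 0.195] [ 0.46  0.97  0.71 -0.45  2.16 -0.15] cost2.0e-29 minmargin 0.48 j 5
9 [0.56  0.283 0.185] [ 0.51  1.12  0.58 -0.64  2.27 -0.39] cost3.3e-28 minmargin 0.37 j 5
10 [0.56  0.283 0.175] [ 0.56  1.24  0.51 -0.86  2.33 -0.65] cost1.5e-28 minmargin 0.31 j 5
11 [0.56  0
[... 604 characters left out ...]
st1.9e-20 minmargin 0.08 j 4
18 [0.546 0.164 0.204] [ 0.53  0.99  1.11 -1.2   2.12 -0.94] cost3.5e-19 minmargin 0.09 j 4
0 [0.546 0.164 0.204] [ 0.53  0.99  1.11 -1.2   2.12 -0.94] cost3.5e-19 minmargin 0.09 j 4
1 [0.546 0.164 0.204] [ 0.53  0.99  1.11 -1.2   2.12 -0.15] cost3.4e-17 minmargin 0.09 j 4
2 [0.546 0.164 0.204] [ 0.53  0.99  1.11 -1.2   2.12  0.64] cost3.5e-17 minmargin 0.09 j 4
3 [0.546 0.164 0.204] [ 0.53  0.99  1.11 -1.2   2.12  1.42] cost7.5e-31 minmargin 0.09 j 4
4 [0.546 0.164 0.204] [ 0.53  0.99  1.11 -1.2   2.12  2.21] cost1.3e-31 minmargin 0.09 j 4
rotvec total [ 1.21394225 -1.21000697 -1.22691343] A [0.55979996 0.28326435 0.114     ] P [0.55279204 0.22367502 0.114     ]
```

Run:
```python
from kin import *
rel([.56,.283,.234],horiz(YS-np.pi/2-.349,np.pi))
```

```text
pos [0.5576 0.0606 0.2354] rpy [3.128 0.    1.443] j [-1.070e-01  9.900e-02  1.627e+00 -1.000e-03  1.403e+00  2.100e-02] F [2.4 0.6 4.8] open 0.0858 t 12.05
d tool mm [220.9 -25.8   0.9]
rotvec tool [ 1.214 -1.21  -1.227]
```

>>> apply_moves([
  {"dx":44,"dy":-5,"dz":0,"rx":0,"ry":0,"rz":0,"grip":0.5},
  {"dx":44,"dy":-5,"dz":0,"rx":0,"ry":0,"rz":0,"grip":0.5},
  {"dx":44,"dy":-5,"dz":0,"rx":0,"ry":0,"rz":0,"grip":0.5},
  {"dx":44,"dy":-5,"dz":0,"rx":0,"ry":0,"rz":0,"grip":0.5},
  {"dx":44,"dy":-5,"dz":0,"rx":0,"ry":0,"rz":0,"grip":0.5},
  {"dx":0,"dy":0,"dz":30,"rx":0,"ry":0,"rz":0,"grip":0.5},
  {"dx":0,"dy":0,"dz":30,"rx":0,"ry":0,"rz":0,"grip":0.5},
  {"dx":0,"dy":0,"dz":0,"rx":0,"ry":0,"rz":0,"grip":0.5},
])

```text
time_s: 13.05
eef_pos: [0.5548, 0.2823, 0.1617]
orientation: [-3.136, 0.003, 1.444]
ft_force: [-0.2, -0.7, -0.0]
opening: 0.0423
```

```bash
python3 - <<'E'
from kin import *
rel([.56,.283,.174],horiz(YS-np.pi/2-.349,np.pi))
im,d=arm.read_camera('wrist');cv2.imwrite('pics/w12.png',im)
E
python3 cov.py side s12
```

```text
pos [0.5548 0.2823 0.1617] rpy [-3.136e+00  3.000e-03  1.444e+00] j [ 2.770e-01  3.290e-01  1.507e+00 -1.000e-03  1.312e+00  4.040e-01] F [-0.2 -0.7 -0. ] open 0.0423 t 13.05
d tool mm [  1.3   5.  -12.3]
rotvec tool [ 1.198 -1.217 -1.213]
stand mm [ 29.1 104.4] [82.6 37.2] 88.4 [[9.300000190734863, 63.599998474121094], [46.5, 62.599998474121094], [48.900001525878906, 145.10000610351562], [11.600000381469727, 146.1999969482422]]
[0.5573 0.283  0.1657] 13.15
```

View pics/w12.png

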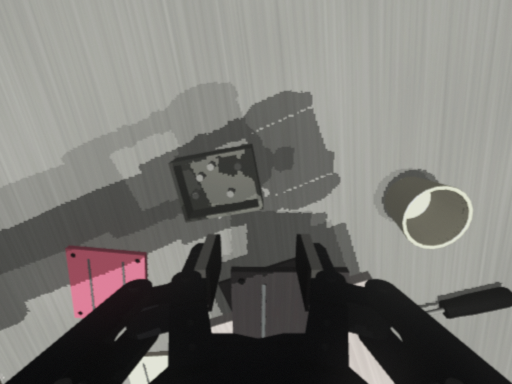

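View pics/s12.png

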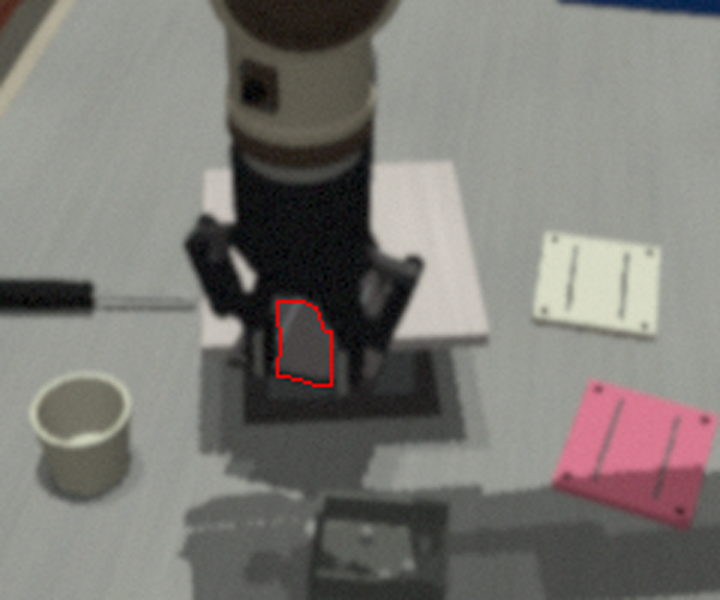

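Run:
```python
from kin import *
im,d=arm.read_camera('wrist');p=arm.camera_params('wrist');K=p['K'];T=p['T_tool_cam']
s,p0,R=pose(0);cc,ss=np.cos(YS),np.sin(YS)
for u,v in[(212,238),(214,246),(303,240),(305,246),(240,275),(265,270),(290,268),(265,290),(240,290)]:
    z=d[v,u];t=(T@[(u-K[0,2])/K[0,0]*z,-(v-K[1,2])/K[1,1]*z,-z,1])[:3];w=p0+R.apply(t)
    st=(w[:2]-SC)@np.array([[cc,-ss],[ss,cc]])
    print((u,v),'tool',(t*1000).round(1),'world',w.round(4),'stand',st.round(4),im[v,u])
```

```text
(212, 238) tool [ 10.1 -24.3 -24.2] world [0.5349 0.2964 0.1907] stand [0.0135 0.216 ] [59 63 63]
(214, 246) tool [ 10.9 -21.7 -34. ] world [0.5376 0.2968 0.2006] stand [0.0161 0.2159] [23 24 24]
(303, 240) tool [ 10.5  23.9 -27.2] world [0.5828 0.2907 0.194 ] stand [0.0587 0.1995] [58 62 62]
(305, 246) tool [ 11.2  23.7 -34.7] world [0.5827 0.2914 0.2014] stand [0.0588 0.2002] [58 60 61]
(240, 275) tool [-62.9 -15.1  46.6] world [0.535  0.2228 0.12  ] stand [-0.0034  0.1444] [39 40 41]
(265, 270) tool [-58.9   6.4  48. ] world [0.5569 0.224  0.1186] stand [0.0182 0.1406] [32 31 33]
(290, 268) tool [-58.2  28.1  50. ] world [0.5785 0.222  0.1167] stand [0.0387 0.1336] [27 28 28]
(265, 290) tool [-78.1   6.5  46.2] world [0.5545 0.205  0.1204] stand [0.0115 0.1227] [64 64 67]
(240, 290) tool [-78.4 -15.4  46.7] world [0.5327 0.2074 0.1199] stand [-0.0091  0.13  ] [64 65 68]
```

>>> apply_moves([
  {"dx":0,"dy":0,"dz":0,"rx":0.0867,"ry":-0.0864,"rz":-0.0876,"grip":0.1},
  {"dx":0,"dy":0,"dz":0,"rx":0.0867,"ry":-0.0864,"rz":-0.0876,"grip":0.1},
  {"dx":0,"dy":0,"dz":0,"rx":0.0867,"ry":-0.0864,"rz":-0.0876,"grip":0.1},
  {"dx":0,"dy":0,"dz":0,"rx":0.0867,"ry":-0.0864,"rz":-0.0876,"grip":0.1},
  {"dx":0,"dy":0,"dz":0,"rx":0.0867,"ry":-0.0864,"rz":-0.0876,"grip":0.1},
  {"dx":0,"dy":0,"dz":0,"rx":0.0867,"ry":-0.0864,"rz":-0.0876,"grip":0.1},
  {"dx":0,"dy":0,"dz":0,"rx":0.0867,"ry":-0.0864,"rz":-0.0876,"grip":0.1},
  {"dx":0,"dy":0,"dz":0,"rx":0.0867,"ry":-0.0864,"rz":-0.0876,"grip":0.1},
])

```text
time_s: 14.2
eef_pos: [0.5579, 0.2837, 0.1668]
orientation: [-2.224, 0.327, 2.369]
ft_force: [1.4, -0.1, -0.1]
opening: 0.0083
```

Run:
```python
from kin import *
rel([.56,.283,.174],horiz(YS-np.pi/2-.349,np.pi))
im,d=arm.read_camera('wrist');cv2.imwrite('pics/w13.png',im);np.save('pics/w13.npy',d)
im,d=arm.read_camera('side');cv2.imwrite('pics/s13.png',cv2.resize(im[100:320,130:370],None,fx=3,fy=3,interpolation=cv2.INTER_CUBIC))
```

```text
pos [0.5579 0.2837 0.1668] rpy [-2.224  0.327  2.369] j [ 0.495  1.095  0.625 -0.562  2.222 -0.296] F [ 1.4 -0.1 -0.1] open 0.0083 t 14.2
d tool mm [-4.2 -4.3 -4.5]
rotvec tool [ 0.517 -0.519 -0.513]
```

View pics/w13.png

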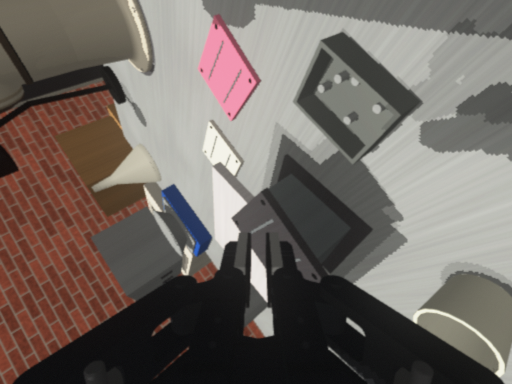

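View pics/s13.png

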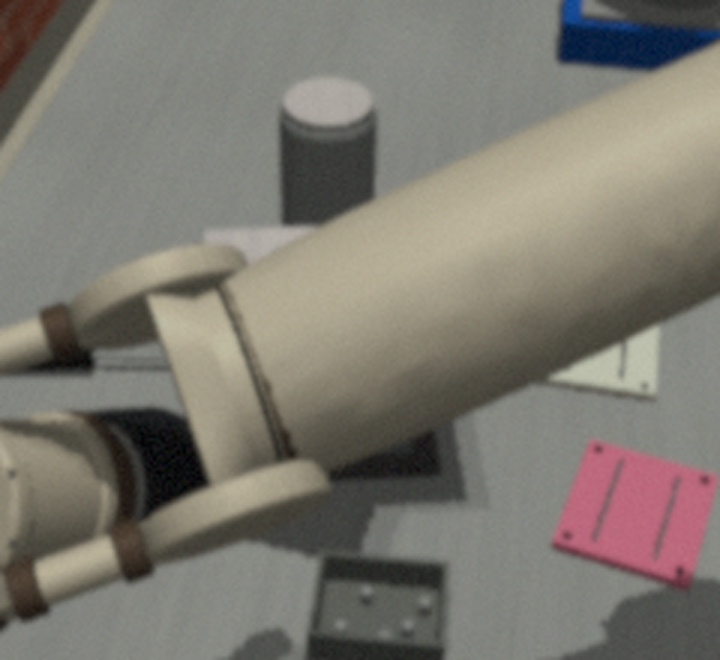

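Run:
```python
from kin import *
d=np.load('pics/w13.npy');im=cv2.imread('pics/w13.png');p=arm.camera_params('wrist');K=p['K'];T=p['T_tool_cam']
for u,v in[(244,234),(244,238),(242,245),(262,236),(264,245),(263,255),(240,236)]:
    z=d[v,u];t=(T@[(u-K[0,2])/K[0,0]*z,-(v-K[1,2])/K[1,1]*z,-z,1])[:3]
    print((u,v),z,'tool',(t*1000).round(1),im[v,u])
im,_=arm.read_camera('top');cv2.imwrite('pics/t13.png',im)
cv2.imwrite('pics/w13z.png',cv2.resize(cv2.imread('pics/w13.png')[200:300,180:330],None,fx=5,fy=5))
```

```text
(244, 234) 0.15152615 tool [ 10.5  -8.1 -20.4] [75 77 78]
(244, 238) 0.14772312 tool [ 10.2  -7.9 -24.5] [74 78 79]
(242, 245) 0.1408644 tool [ 10.1  -8.6 -31.7] [74 77 78]
(262, 236) 0.30000386 tool [-60.1   3.8 112.6] [81 80 85]
(264, 245) 0.30796263 tool [-73.3   6.1 116.6] [78 78 83]
(263, 255) 0.32698867 tool [-94.    5.3 129.8] [81 82 87]
(240, 236) 0.15023482 tool [ 10.1 -10.2 -21.9] [75 78 79]
```

View pics/t13.png

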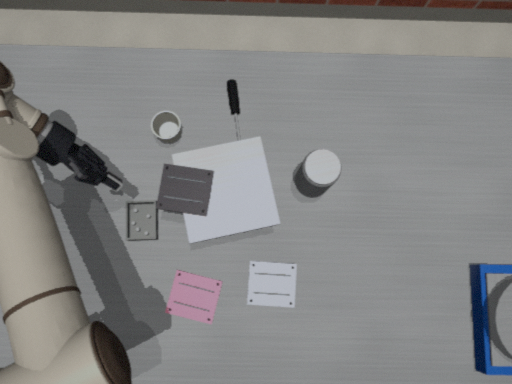

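View pics/w13z.png

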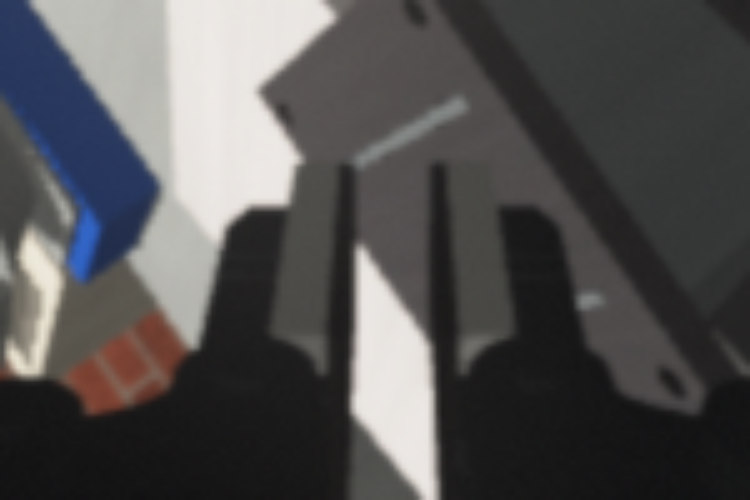

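Run:
```python
from kin import *
s,p0,R=pose(0)
p=arm.camera_params('top');K=p['K'];M=p['world_to_cam']
for t in(0.011,0,-.01,-.02,-.03,-.06):
    w=p0+R.apply([0,0,t]);c=M@[*w,1];print(t,w.round(3),K[0,2]+K[0,0]*c[0]/-c[2],K[1,2]-K[1,1]*c[1]/-c[2])
im=cv2.imread('pics/t13.png');cv2.imwrite('pics/t13z.png',cv2.resize(im[130:230,40:220],None,fx=4,fy=4))
```

```text
0.011 [0.552 0.276 0.157] 131.15916460831704 191.71171408751408
0 [0.557 0.284 0.164] 126.82516368022634 188.92755952454226
-0.01 [0.561 0.291 0.169] 122.84201277763358 186.36879040001773
-0.02 [0.565 0.298 0.175] 118.81709871323312 183.78319269390315
-0.03 [0.569 0.305 0.181] 114.74976119810637 181.1703422377599
-0.06 [0.581 0.326 0.198] 102.28639291758239 173.16389640538523
```

View pics/t13z.png

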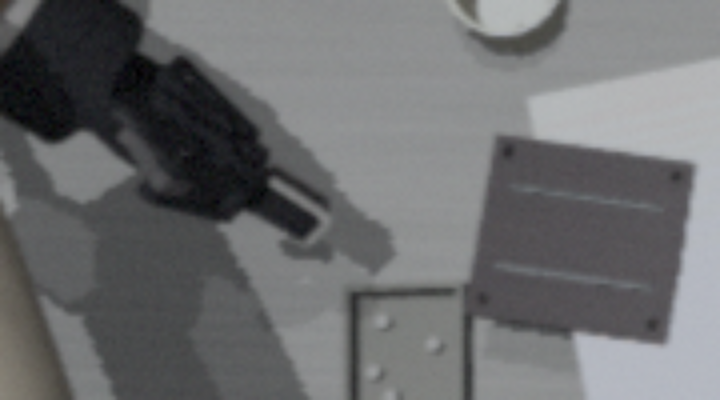

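```bash
python3 cov.py top t14
```

```text
stand mm [15.2 86.4] [109.  100.3] 69.4 [[-50.900001525878906, 53.099998474121094], [43.0, 17.799999237060547], [81.30000305175781, 119.80000305175781], [-12.699999809265137, 155.10000610351562]]
[0.5572 0.2838 0.1653] 14.4
```

>>> apply_moves([
  {"dx":0,"dy":0,"dz":0,"rx":0.0867,"ry":-0.0864,"rz":-0.0876,"grip":0.45},
  {"dx":0,"dy":0,"dz":0,"rx":0.0867,"ry":-0.0864,"rz":-0.0876,"grip":0.45},
  {"dx":0,"dy":0,"dz":0,"rx":0.0867,"ry":-0.0864,"rz":-0.0876,"grip":0.45},
  {"dx":0,"dy":0,"dz":0,"rx":0.0867,"ry":-0.0864,"rz":-0.0876,"grip":0.45},
  {"dx":0,"dy":0,"dz":0,"rx":0.0867,"ry":-0.0864,"rz":-0.0876,"grip":0.45},
  {"dx":0,"dy":0,"dz":0,"rx":0.0867,"ry":-0.0864,"rz":-0.0876,"grip":0.45},
  {"dx":0,"dy":0,"dz":0,"rx":0,"ry":0,"rz":0,"grip":0.45},
])

```text
time_s: 15.28
eef_pos: [0.5561, 0.2833, 0.1651]
orientation: [-1.572, -0.013, 3.025]
ft_force: [-0.2, 0.5, 0.4]
opening: 0.0386
```

Run:
```python
from kin import *
rel([.56,.283,.114],horiz(YS-np.pi/2-.349,np.pi))
```

```text
pos [0.5561 0.2833 0.1651] rpy [-1.572 -0.013  3.025] j [ 0.649  1.297  0.654 -1.227  2.27  -1.077] F [-0.2  0.5  0.4] open 0.0386 t 15.275
d tool mm [-4.5 51.1 -0. ]
rotvec tool [0.001 0.    0.013]
```

>>> apply_moves([
  {"dx":0,"dy":17,"dz":0,"rx":0,"ry":0,"rz":0.013,"grip":0.45},
  {"dx":0,"dy":17,"dz":0,"rx":0,"ry":0,"rz":0,"grip":0.45},
  {"dx":0,"dy":17,"dz":0,"rx":0,"ry":0,"rz":0,"grip":0.45},
  {"dx":0,"dy":0,"dz":0,"rx":0,"ry":0,"rz":0,"grip":0.45},
])

```text
time_s: 15.78
eef_pos: [0.556, 0.2828, 0.1112]
orientation: [-1.569, -0.003, 3.024]
ft_force: [-0.2, -0.4, 0.1]
opening: 0.0385
```

```bash
cat > pin.py <<'E'
from kin import *
a=np.radians(69.4);yd=np.array([np.cos(a),np.sin(a)]);ed=np.array([-np.sin(a),np.cos(a)])
e=np.array([.0152,.0864])+.055*yd+.022*ed
t=e-.047*yd
print('P',S2W(*e,.004),'T',S2W(*t,.004))
rel(S2W(*t,.004),horiz(YS-np.pi/2-np.radians(20.6),np.pi))
im,_=arm.read_camera('top');cv2.imwrite('pics/tp.png',cv2.resize(im[130:230,40:220],None,fx=4,fy=4))
E
python3 pin.py
```

```text
P [0.55160156 0.22793159 0.114     ] T [0.54562352 0.18131332 0.114     ]
pos [0.556  0.2828 0.1112] rpy [-1.569e+00 -3.000e-03  3.024e+00] j [ 0.648  1.398  0.589 -1.202  2.258 -1.025] F [-0.2 -0.4  0.1] open 0.0385 t 15.775
d tool mm [ -1.6  -2.6 102. ]
rotvec tool [-0.002  0.01   0.003]
```

View pics/tp.png

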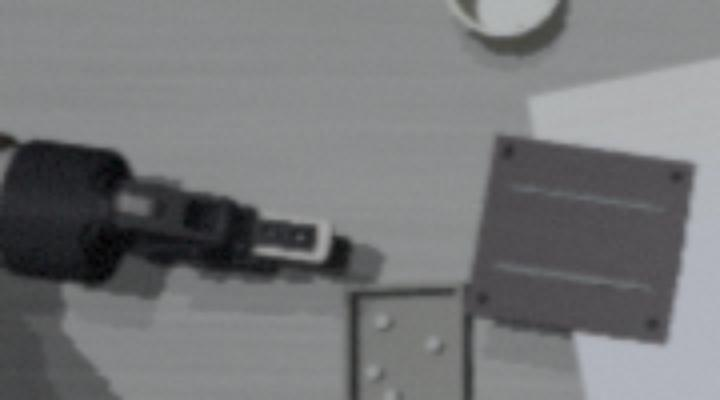

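>>> apply_moves([
  {"dx":-1.6,"dy":-2.6,"dz":15,"rx":0,"ry":0.01,"rz":0.003,"grip":0.45},
  {"dx":0,"dy":0,"dz":15,"rx":0,"ry":0,"rz":0,"grip":0.45},
  {"dx":0,"dy":0,"dz":15,"rx":0,"ry":0,"rz":0,"grip":0.45},
  {"dx":0,"dy":0,"dz":15,"rx":0,"ry":0,"rz":0,"grip":0.45},
  {"dx":0,"dy":0,"dz":10,"rx":0,"ry":0,"rz":0,"grip":0.45},
  {"dx":0,"dy":0,"dz":0,"rx":0,"ry":0,"rz":0,"grip":0.45},
])

```text
time_s: 16.58
eef_pos: [0.5496, 0.2136, 0.1171]
orientation: [-1.571, 0.004, 3.014]
ft_force: [-0.5, 0.5, 0.9]
opening: 0.0384
```

```bash
python3 pin.py
python3 - <<'E'
from h import *
im,d=arm.read_camera('wrist');cv2.imwrite('pics/w15.png',im)
im,d=arm.read_camera('side');cv2.imwrite('pics/s15.png',im)
E
```

```text
P [0.55160156 0.22793159 0.114     ] T [0.54562352 0.18131332 0.114     ]
pos [0.5496 0.2136 0.1171] rpy [-1.571  0.004  3.014] j [ 0.58   1.234  0.878 -1.155  2.162 -0.898] F [-0.5  0.5  0.9] open 0.0384 t 16.575
d tool mm [-0.1  3.1 32.5]
rotvec tool [ 0.     0.    -0.004]
```

View pics/tp.png

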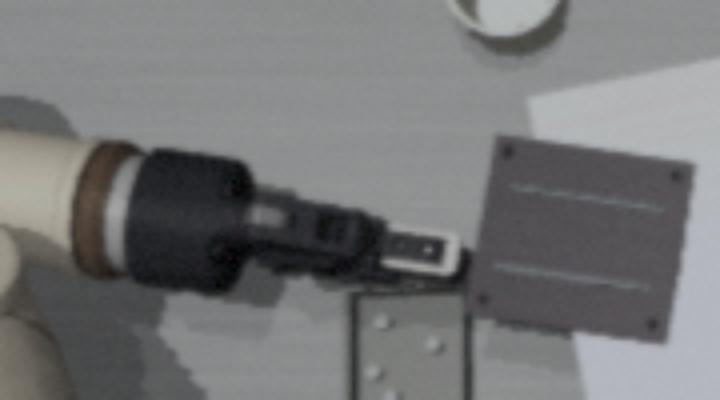

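View pics/w15.png

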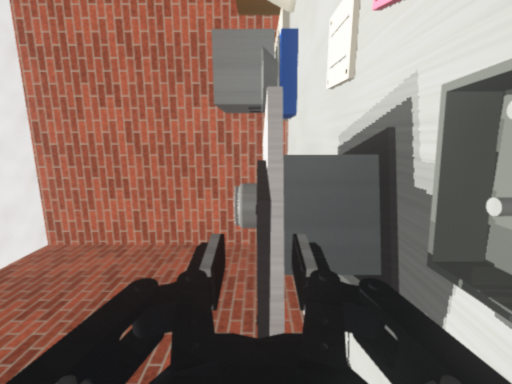

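View pics/s15.png

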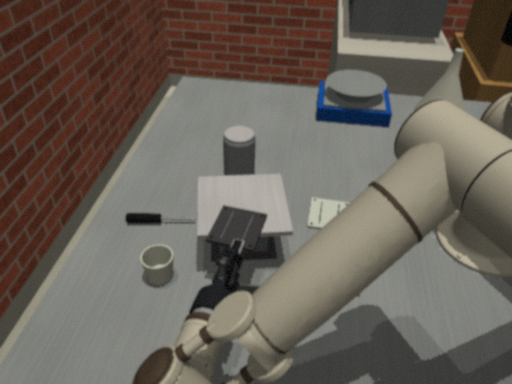

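>>> apply_moves([
  {"dx":0,"dy":3,"dz":8,"rx":0,"ry":0,"rz":-0.004,"grip":0.45},
  {"dx":0,"dy":0,"dz":8,"rx":0,"ry":0,"rz":0,"grip":0.45},
  {"dx":0,"dy":0,"dz":8,"rx":0,"ry":0,"rz":0,"grip":0.45},
  {"dx":0,"dy":0,"dz":8,"rx":0,"ry":0,"rz":0,"grip":0.45},
  {"dx":0,"dy":0,"dz":0,"rx":0,"ry":0,"rz":0,"grip":0.45},
  {"dx":0,"dy":0,"dz":0,"rx":0,"ry":0,"rz":0,"grip":0.45},
])

```text
time_s: 17.48
eef_pos: [0.5455, 0.1822, 0.1137]
orientation: [-1.571, -0.001, 3.015]
ft_force: [-0.9, 0.2, 0.3]
opening: 0.0385
```

```bash
python3 pin.py
python3 - <<'E'
from h import *
im,d=arm.read_camera('wrist');cv2.imwrite('pics/w16.png',im)
im,d=arm.read_camera('side');cv2.imwrite('pics/s16.png',cv2.resize(im[150:320,130:330],None,fx=3.5,fy=3.5,interpolation=cv2.INTER_CUBIC))
E
```

```text
P [0.55160156 0.22793159 0.114     ] T [0.54562352 0.18131332 0.114     ]
pos [0.5455 0.1822 0.1137] rpy [-1.571e+00 -1.000e-03  3.015e+00] j [ 0.549  1.182  0.983 -1.148  2.115 -0.857] F [-0.9  0.2  0.3] open 0.0385 t 17.475
d tool mm [-0.3 -0.3  0.8]
rotvec tool [0.    0.001 0.001]
```

View pics/tp.png

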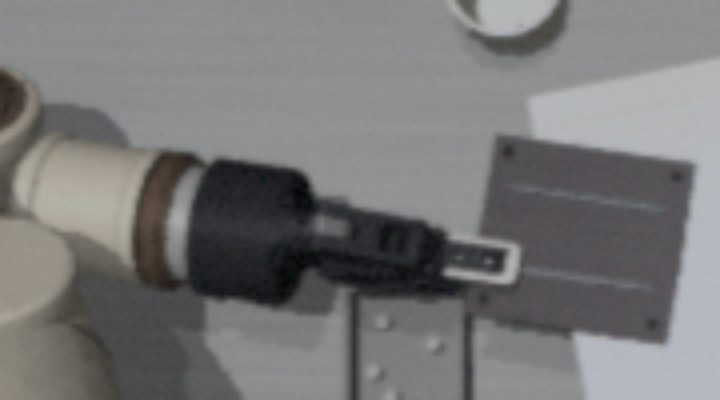

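View pics/w16.png

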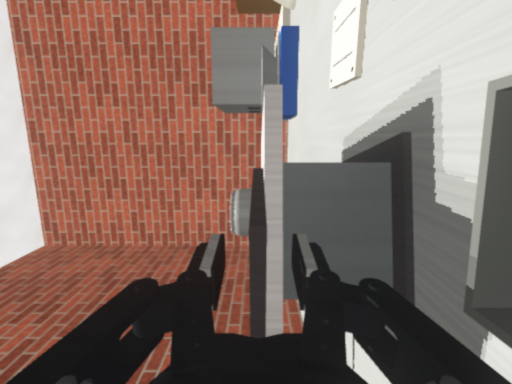

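View pics/s16.png

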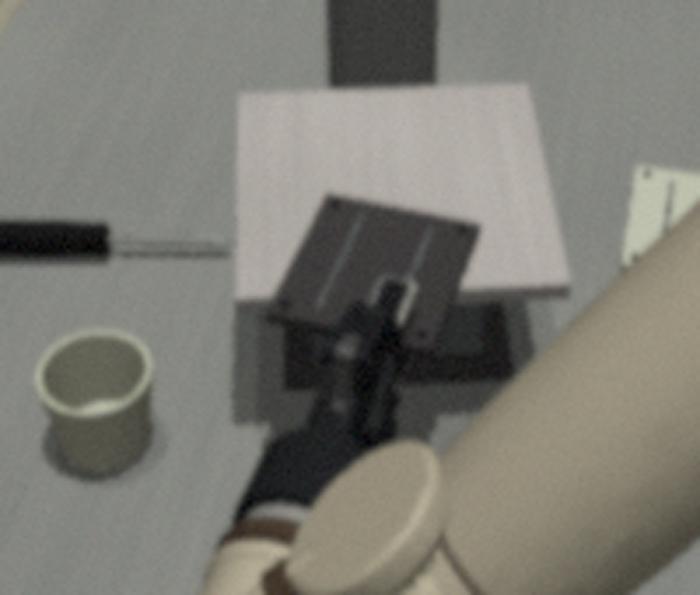

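>>> apply_moves([
  {"dx":0,"dy":0,"dz":0,"rx":0,"ry":0,"rz":0,"grip":0},
  {"dx":0,"dy":0,"dz":0,"rx":0,"ry":0,"rz":0,"grip":0},
  {"dx":0,"dy":0,"dz":0,"rx":0,"ry":0,"rz":0,"grip":0},
  {"dx":0,"dy":0,"dz":0,"rx":0,"ry":0,"rz":0,"grip":0},
  {"dx":0,"dy":0,"dz":0,"rx":0,"ry":0,"rz":0,"grip":0},
  {"dx":0,"dy":0,"dz":0,"rx":0,"ry":0,"rz":0,"grip":0},
], force=80)

```text
time_s: 18.38
eef_pos: [0.5454, 0.1824, 0.114]
orientation: [-1.571, -0.0, 3.015]
ft_force: [-0.4, 2.5, 2.1]
opening: 0.0065
```

>>> apply_moves([
  {"dx":0,"dy":-8,"dz":0,"rx":0,"ry":0,"rz":0,"grip":0},
  {"dx":0,"dy":-12,"dz":0,"rx":0,"ry":0,"rz":0,"grip":0},
  {"dx":0,"dy":0,"dz":0,"rx":0,"ry":0,"rz":0,"grip":0},
], force=90)

```text
time_s: 18.75
eef_pos: [0.546, 0.1822, 0.1348]
orientation: [-1.573, 0.001, 3.015]
ft_force: [0.1, -0.3, -3.1]
opening: 0.007
```

Run:
```python
from h import *
im,d=arm.read_camera('wrist');cv2.imwrite('pics/w17.png',im)
im,d=arm.read_camera('side');cv2.imwrite('pics/s17.png',cv2.resize(im[150:320,130:330],None,fx=3.5,fy=3.5,interpolation=cv2.INTER_CUBIC))
print(arm.get_state()['ft_force'],arm.get_state()['ft_torque'])
```

```text
[-0.83925235  0.31523058 -2.29972102] [ 1.0466239  -0.04771917  0.01080354]
```

View pics/w17.png

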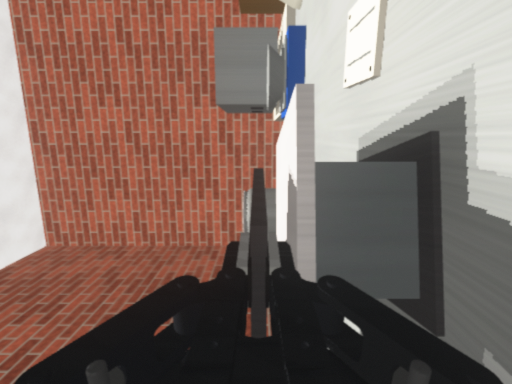

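View pics/s17.png

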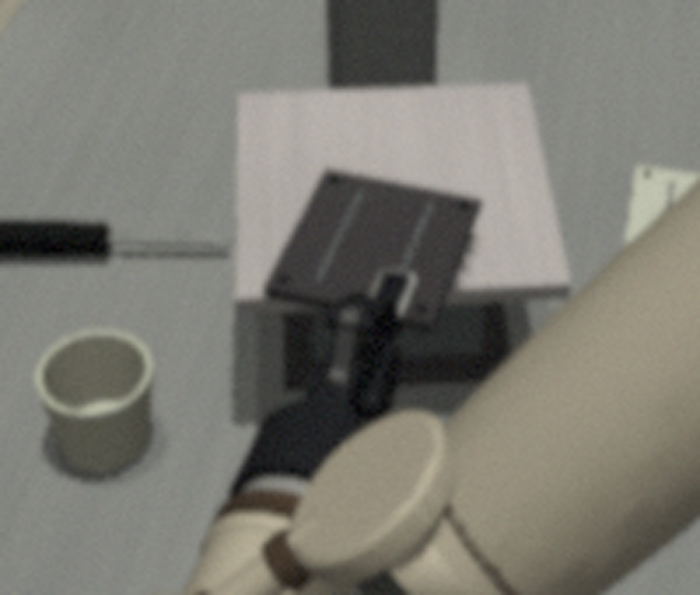

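The plate is held and sits level between the fingers at (258,170–335) in the wrist view. I'll lift it further and then roll it.

>>> apply_moves([
  {"dx":0,"dy":-15,"dz":0,"rx":0,"ry":0,"rz":0,"grip":0},
  {"dx":0,"dy":-20,"dz":0,"rx":0,"ry":0,"rz":0,"grip":0},
  {"dx":0,"dy":-15,"dz":0,"rx":0,"ry":0,"rz":0,"grip":0},
  {"dx":0,"dy":0,"dz":0,"rx":0,"ry":0,"rz":0.08,"grip":0},
  {"dx":0,"dy":0,"dz":0,"rx":0,"ry":0,"rz":0.15,"grip":0},
  {"dx":0,"dy":0,"dz":0,"rx":0,"ry":0,"rz":0.15,"grip":0},
  {"dx":0,"dy":0,"dz":0,"rx":0,"ry":0,"rz":0.15,"grip":0},
  {"dx":0,"dy":0,"dz":0,"rx":0,"ry":0,"rz":0.15,"grip":0},
  {"dx":0,"dy":0,"dz":0,"rx":0,"ry":0,"rz":0.15,"grip":0},
  {"dx":0,"dy":0,"dz":0,"rx":0,"ry":0,"rz":0.15,"grip":0},
  {"dx":0,"dy":0,"dz":0,"rx":0,"ry":0,"rz":0.15,"grip":0},
  {"dx":0,"dy":0,"dz":0,"rx":0,"ry":0,"rz":0.15,"grip":0},
  {"dx":0,"dy":0,"dz":0,"rx":0,"ry":0,"rz":0.15,"grip":0},
  {"dx":0,"dy":0,"dz":0,"rx":0,"ry":0,"rz":0.15,"grip":0},
  {"dx":0,"dy":0,"dz":0,"rx":0,"ry":0,"rz":0,"grip":0},
])

```text
time_s: 20.72
eef_pos: [0.5457, 0.1822, 0.1846]
orientation: [1.673, 1.563, -0.025]
ft_force: [-0.2, 0.1, -2.8]
opening: 0.0066
```

Run:
```python
from kin import *
rel([.546,.182,.185],horiz(YS-np.pi/2-np.radians(20.6),0))
im,d=arm.read_camera('side');cv2.imwrite('pics/s18.png',cv2.resize(im[150:320,130:330],None,fx=3.5,fy=3.5,interpolation=cv2.INTER_CUBIC))
```

```text
pos [0.5457 0.1822 0.1846] rpy [ 1.673  1.563 -0.025] j [ 0.549  1.057  1.041 -1.186  2.141  0.65 ] F [-0.2  0.1 -2.8] open 0.0066 t 20.725
d tool mm [-0.4  0.4  0.2]
rotvec tool [ 0.000e+00 -1.000e-03  1.563e+00]
```

View pics/s18.png

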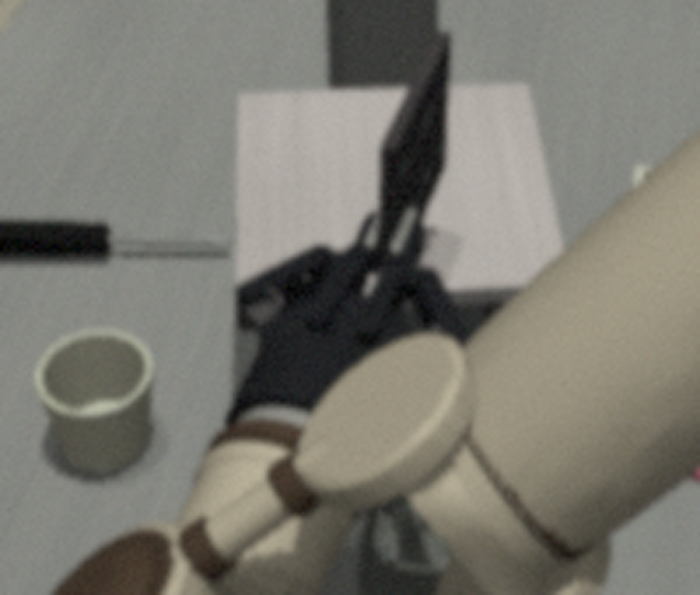

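>>> apply_moves([
  {"dx":0,"dy":0,"dz":0,"rx":0,"ry":0,"rz":0.15,"grip":0},
  {"dx":0,"dy":0,"dz":0,"rx":0,"ry":0,"rz":0.15,"grip":0},
  {"dx":0,"dy":0,"dz":0,"rx":0,"ry":0,"rz":0.15,"grip":0},
  {"dx":0,"dy":0,"dz":0,"rx":0,"ry":0,"rz":0.15,"grip":0},
  {"dx":0,"dy":0,"dz":0,"rx":0,"ry":0,"rz":0.15,"grip":0},
  {"dx":0,"dy":0,"dz":0,"rx":0,"ry":0,"rz":0.15,"grip":0},
  {"dx":0,"dy":0,"dz":0,"rx":0,"ry":0,"rz":0.15,"grip":0},
  {"dx":0,"dy":0,"dz":0,"rx":0,"ry":0,"rz":0.15,"grip":0},
  {"dx":0,"dy":0,"dz":0,"rx":0,"ry":0,"rz":0.15,"grip":0},
  {"dx":0,"dy":0,"dz":0,"rx":0,"ry":0,"rz":0.15,"grip":0},
  {"dx":0,"dy":0,"dz":0,"rx":0,"ry":0,"rz":0.063,"grip":0},
  {"dx":0,"dy":0,"dz":0,"rx":0,"ry":0,"rz":0,"grip":0},
])

```text
time_s: 22.28
eef_pos: [0.5456, 0.1822, 0.184]
orientation: [1.571, 0.002, -0.127]
ft_force: [-0.4, -0.5, -3.0]
opening: 0.0063
```

```bash
cat > place.py <<'E'
from path import *
a=np.radians(75.4);yd=np.array([np.cos(a),np.sin(a)]);fd=np.array([np.sin(a),-np.cos(a)])
c=np.array([-.015,.0861]);e=c+.055*yd+.022*fd;t=e-.047*yd
R=horiz(YS-np.pi/2-np.radians(14.6),0)
if __name__=='__main__':
    print('e',e,'t',t)
    for h in(.075,.004): rel(S2W(*t,h),R)
    s,p0,_=pose(0)
    track([(S2W(*t,.075),R),(S2W(*t,.004),R),(S2W(*(t+.05*yd),.004),R),(S2W(*(t+.09*yd),.004),R)],s['joint_pos'])
    im,d=arm.read_camera('side');cv2.imwrite('pics/s19.png',cv2.resize(im[150:320,130:330],None,fx=3.5,fy=3.5,interpolation=cv2.INTER_CUBIC))
    im,d=arm.read_camera('top');cv2.imwrite('pics/t19.png',cv2.resize(im[100:260,110:300],None,fx=4,fy=3.5,interpolation=cv2.INTER_CUBIC))
    im,d=arm.read_camera('wrist');cv2.imwrite('pics/w19.png',im)
E
python3 place.py
```

```text
e [0.02015342 0.13377848] t [0.00830616 0.08829615]
pos [0.5456 0.1822 0.184 ] rpy [ 1.571  0.002 -0.127] j [ 0.549  1.058  1.041 -1.186  2.141  2.212] F [-0.4 -0.5 -3. ] open 0.0063 t 22.275
d tool mm [15.   1.   9.5]
rotvec tool [-0.     0.104  0.002]
pos [0.5456 0.1822 0.184 ] rpy [ 1.571  0.002 -0.127] j [ 0.549  1.058  1.041 -1.186  2.141  2.212] F [-0.4 -0.5 -3. ] open 0.0063 t 22.275
d tool mm [ 15.2 -70.    9.5]
rotvec tool [-0.     0.104  0.002]
0 [0.559 0.171 0.185] [ 0.55  1.01  1.13 -1.24  2.05  2.22] cost1.3e-22 minmargin 0.05 j 4
1 [0.559 0.171 0.114] [ 0.55  1.14  1.07 -1.2   2.02  2.29] cost1.2e-18 minmargin 0.09 j 4
2 [0.56  0.221 0.114] [ 0.61  1.22  0.92 -1.2   2.09  2.24] cost1.9e-18 minmargin 0.09 j 4
3 [0.561 0.261 0.114] [ 0.65  1.29  0.78 -1.21  2.15  2.18] cost1.7e-18 minmargin 0.08 j 4
```

View pics/s19.png

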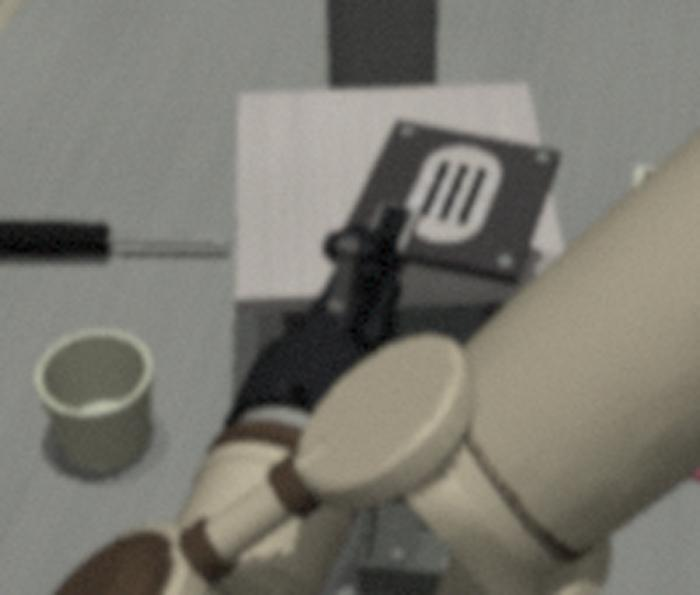

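View pics/w19.png

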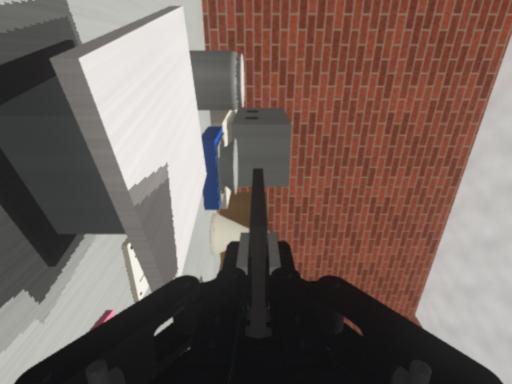

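View pics/t19.png

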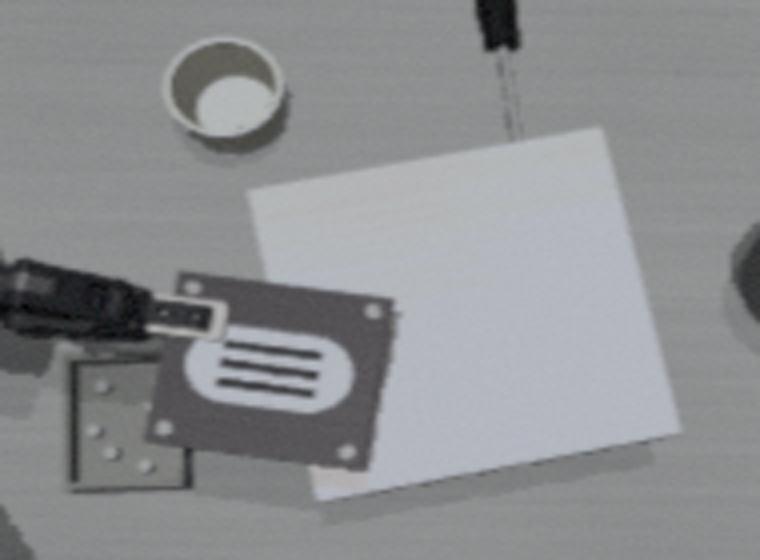

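>>> apply_moves([
  {"dx":5,"dy":-13,"dz":3,"rx":0,"ry":0,"rz":0,"grip":0},
  {"dx":5,"dy":-13,"dz":3,"rx":0,"ry":0,"rz":0,"grip":0},
  {"dx":5,"dy":-13,"dz":3.5,"rx":0,"ry":0,"rz":0,"grip":0},
  {"dx":0,"dy":0,"dz":0,"rx":0,"ry":0.035,"rz":0,"grip":0},
  {"dx":0,"dy":0,"dz":0,"rx":0,"ry":0.035,"rz":0,"grip":0},
  {"dx":0,"dy":0,"dz":0,"rx":0,"ry":0.034,"rz":0.002,"grip":0},
  {"dx":0,"dy":-8,"dz":0,"rx":0,"ry":0,"rz":0,"grip":0},
  {"dx":0,"dy":-8,"dz":0,"rx":0,"ry":0,"rz":0,"grip":0},
  {"dx":0,"dy":0,"dz":0,"rx":0,"ry":0,"rz":0,"grip":0},
])

```text
time_s: 23.55
eef_pos: [0.5589, 0.1705, 0.1274]
orientation: [1.57, -0.001, -0.023]
ft_force: [0.1, 0.8, -2.3]
opening: 0.0064
```

```bash
python3 place.py; python3 cov.py top t20
```

```text
e [0.02015342 0.13377848] t [0.00830616 0.08829615]
pos [0.5589 0.1705 0.1274] rpy [ 1.57e+00 -1.00e-03 -2.30e-02] j [ 0.552  1.111  1.084 -1.209  2.029  2.28 ] F [ 0.1  0.8 -2.3] open 0.0064 t 23.55
d tool mm [ 0.4 57.6 -0.3]
rotvec tool [ 0.001  0.    -0.001]
pos [0.5589 0.1705 0.1274] rpy [ 1.57e+00 -1.00e-03 -2.30e-02] j [ 0.552  1.111  1.084 -1.209  2.029  2.28 ] F [ 0.1  0.8 -2.3] open 0.0064 t 23.55
d tool mm [  0.3 -13.4  -0.4]
rotvec tool [ 0.001  0.    -0.001]
0 [0.559 0.171 0.185] [ 0.55  1.01  1.13 -1.24  2.05  2.22] cost4.6e-20 minmargin 0.05 j 4
1 [0.559 0.171 0.114] [ 0.55  1.14  1.07 -1.2   2.02  2.29] cost1.2e-18 minmargin 0.09 j 4
2 [0.56  0.221 0.114] [ 0.61  1.22  0.92 -1.2   2.09  2.24] cost1.9e-18 minmargin 0.09 j 4
3 [0.561 0.261 0.114] [ 0.65  1.29  0.78 -1.21  2.15  2.18] cost1.7e-18 minmargin 0.08 j 4Traceback (most recent call last):
  File "cov.py", line 8, in <module>
    c=rect(cv2.morphologyEx(m.astype(np.uint8),cv2.MORPH_OPEN,np.ones((5,5))))
  File "h.py", line 10, in rect
    return max(cs,key=cv2.contourArea)
ValueError: max() iterable argument is empty
```

View pics/w19.png

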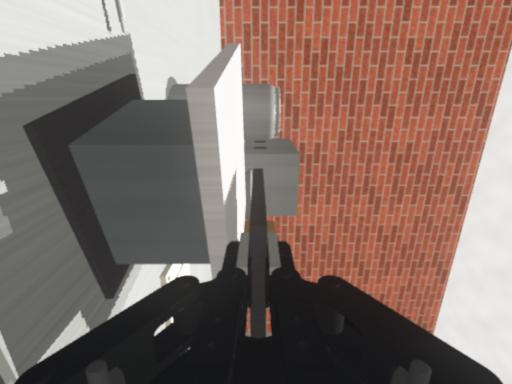

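View pics/t19.png

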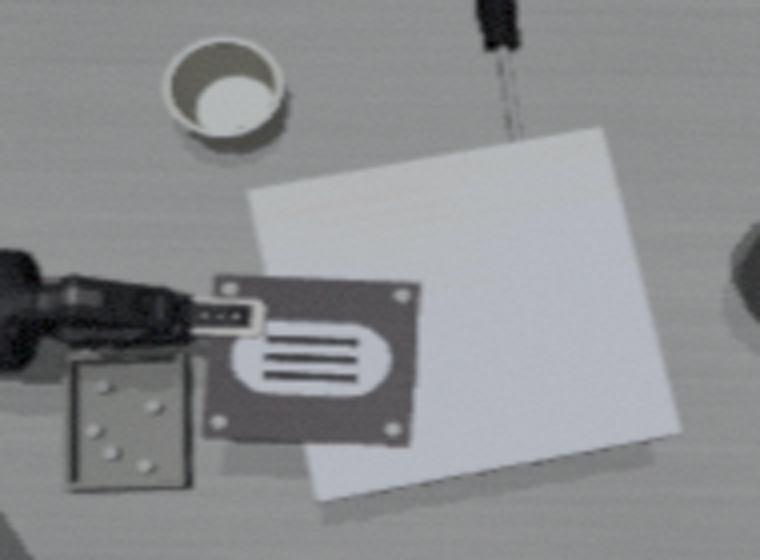

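Run:
```python
from place import *
# plate contour with z=.1315 in top view
im,d=arm.read_camera('top')
g=im.max(2);
m=((g<105)&(g>55)).astype(np.uint8);m[:, :125]=0;m[:,230:]=0;m[:150]=0;m[235:]=0
c=rect(cv2.morphologyEx(m,cv2.MORPH_OPEN,np.ones((5,5))))
w=plane('top',c[:,0,:],.1315)[:,:2];cc,ss=np.cos(YS),np.sin(YS);st=(w-SC)@np.array([[cc,-ss],[ss,cc]])*1000
r=cv2.minAreaRect(st.astype(np.float32));print(r,cv2.boxPoints(r).round(1).tolist())
cv2.drawContours(im,[c],-1,(0,0,255),1);cv2.imwrite('pics/t20.png',cv2.resize(im[120:280,100:300],None,fx=3.5,fy=3.5))
```

```text
((-14.289861679077148, 94.40753936767578), (127.38633728027344, 100.98458099365234), 77.9117431640625) [[-77.0, 42.70000076293945], [21.700000762939453, 21.600000381469727], [48.400001525878906, 146.10000610351562], [-50.29999923706055, 167.3000030517578]]
```

View pics/t20.png

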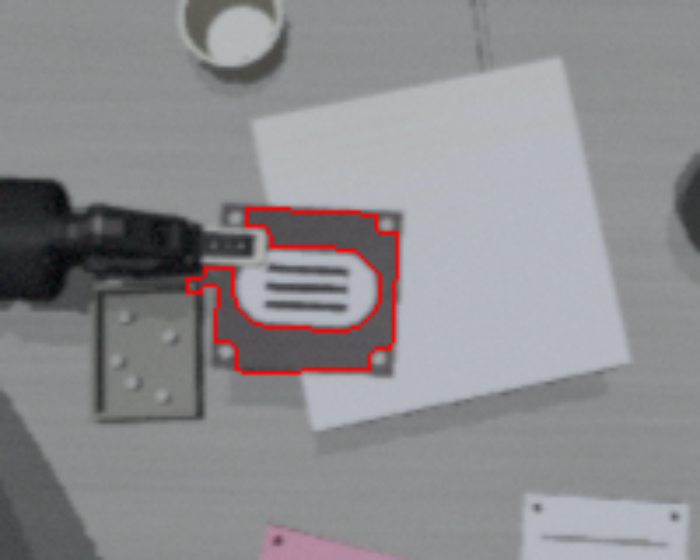

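Run:
```python
from place import *
px=np.array([(222,204),(402,213),(393,376),(213,366),(265,228),(265,260)])/3.5+[100,120]
cc,ss=np.cos(YS),np.sin(YS)
w=plane('top',px,.1315);w[4:]=plane('top',px[4:],.145)
st=(w[:,:2]-SC)@np.array([[cc,-ss],[ss,cc]])*1000;print(st.round(1),st[:4].mean(0))
```

```text
[[ 45.5 125.4]
 [ 17.2  18.9]
 [-79.8  44.2]
 [-51.2 148.8]
 [ 22.5 101.2]
 [  3.3 104.8]] [-17.0747015   84.32478702]
```

>>> apply_moves([
  {"dx":0,"dy":0,"dz":-3,"rx":0,"ry":0,"rz":0,"grip":0},
  {"dx":0,"dy":-5,"dz":0,"rx":0,"ry":0,"rz":0,"grip":0},
  {"dx":0,"dy":-5,"dz":0,"rx":0,"ry":0,"rz":0,"grip":0},
  {"dx":0,"dy":-2.5,"dz":0,"rx":0,"ry":0,"rz":0,"grip":0},
  {"dx":0,"dy":0,"dz":0,"rx":0,"ry":0,"rz":0,"grip":0},
  {"dx":0,"dy":0,"dz":0,"rx":0,"ry":0,"rz":0,"grip":0},
])

```text
time_s: 24.55
eef_pos: [0.5594, 0.1738, 0.1162]
orientation: [1.571, -0.003, -0.023]
ft_force: [0.4, 0.5, -2.7]
opening: 0.0072
```

```bash
python3 place.py | sed -n 2,4p
```

```text
pos [0.5594 0.1738 0.1162] rpy [ 1.571 -0.003 -0.023] j [ 0.556  1.137  1.063 -1.204  2.029  2.289] F [ 0.4  0.5 -2.7] open 0.0072 t 24.55
d tool mm [ 0.1 68.8  3. ]
rotvec tool [-0.    -0.    -0.003]
```

View pics/w19.png

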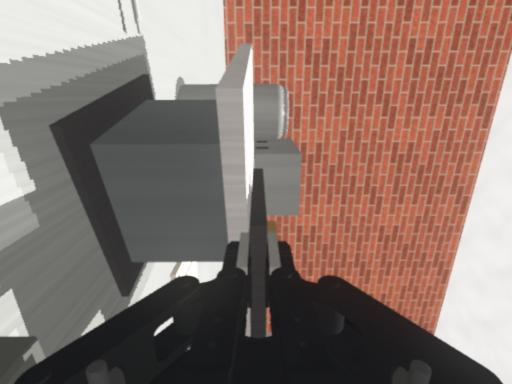

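View pics/s19.png

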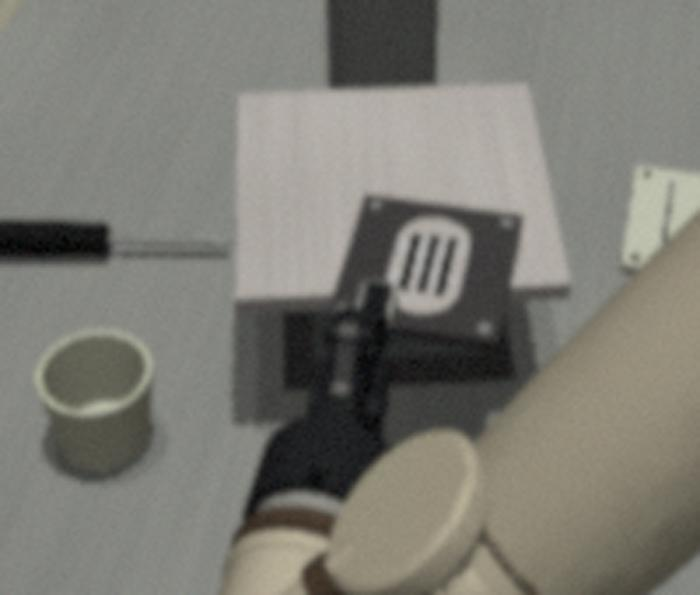

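>>> apply_moves([
  {"dx":0,"dy":-1.5,"dz":0,"rx":0,"ry":0,"rz":0,"grip":0},
  {"dx":0,"dy":-1,"dz":0,"rx":0,"ry":0,"rz":0,"grip":0},
  {"dx":0,"dy":0,"dz":0,"rx":0,"ry":0,"rz":0,"grip":0},
  {"dx":0,"dy":0,"dz":0,"rx":0,"ry":0,"rz":0,"grip":0},
])

```text
time_s: 25.2
eef_pos: [0.5594, 0.1739, 0.1141]
orientation: [1.57, -0.003, -0.023]
ft_force: [-0.6, -0.3, 1.5]
opening: 0.0063
```

>>> apply_moves([
  {"dx":0,"dy":0,"dz":0,"rx":0,"ry":0,"rz":0,"grip":0.15},
  {"dx":0,"dy":0,"dz":0,"rx":0,"ry":0,"rz":0,"grip":0.25},
  {"dx":0,"dy":0,"dz":0,"rx":0,"ry":0,"rz":0,"grip":0.35},
  {"dx":0,"dy":0,"dz":0,"rx":0,"ry":0,"rz":0,"grip":0.4},
  {"dx":0,"dy":0,"dz":0,"rx":0,"ry":0,"rz":0,"grip":0.4},
])

```text
time_s: 25.82
eef_pos: [0.5593, 0.1738, 0.1136]
orientation: [1.571, -0.002, -0.023]
ft_force: [-0.4, 0.4, 0.0]
opening: 0.034
```

```bash
python3 place.py | sed -n 2,4p
```

```text
pos [0.5593 0.1738 0.1136] rpy [ 1.571 -0.002 -0.023] j [ 0.556  1.142  1.061 -1.203  2.028  2.291] F [-0.4  0.4  0. ] open 0.034 t 25.825
d tool mm [ 0.2 71.4  3. ]
rotvec tool [-0.    -0.    -0.002]
```

View pics/w19.png

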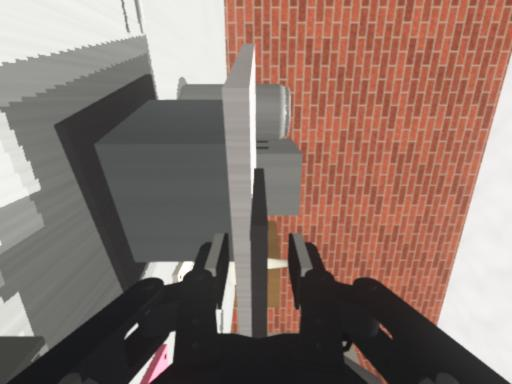

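View pics/t19.png

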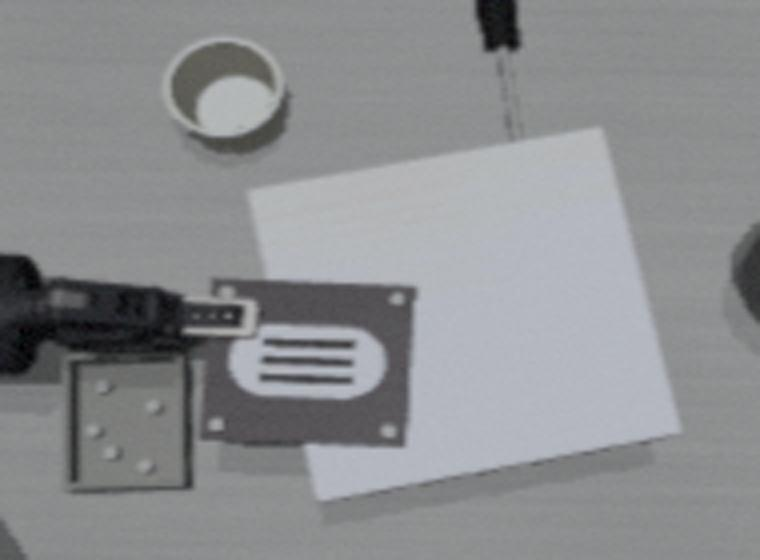

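>>> apply_moves([
  {"dx":0,"dy":0,"dz":-8,"rx":0,"ry":0,"rz":0,"grip":0.4},
  {"dx":0,"dy":0,"dz":-12,"rx":0,"ry":0,"rz":0,"grip":0.4},
  {"dx":0,"dy":0,"dz":-15,"rx":0,"ry":0,"rz":0,"grip":0.4},
  {"dx":0,"dy":0,"dz":-15,"rx":0,"ry":0,"rz":0,"grip":0.4},
  {"dx":0,"dy":0,"dz":-15,"rx":0,"ry":0,"rz":0,"grip":0.4},
  {"dx":0,"dy":0,"dz":-5,"rx":0,"ry":0,"rz":0,"grip":0.4},
  {"dx":0,"dy":0,"dz":0,"rx":0,"ry":0,"rz":0,"grip":0.4},
])

```text
time_s: 26.85
eef_pos: [0.5609, 0.2442, 0.1134]
orientation: [1.571, -0.003, -0.022]
ft_force: [-0.8, -0.2, -0.2]
opening: 0.0344
```

```bash
python3 place.py | sed -n 2,4p;  python3 cov.py top t21
```

```text
pos [0.5609 0.2442 0.1134] rpy [ 1.571 -0.003 -0.022] j [ 0.631  1.258  0.842 -1.202  2.123  2.208] F [-0.8 -0.2 -0.2] open 0.0344 t 26.85
d tool mm [ 0.2 71.6 73.4]
rotvec tool [-0.    -0.001 -0.003]
stand mm [-46.8 104.7] [97.3 35. ] 67.9 [[-81.30000305175781, 66.19999694824219], [-48.900001525878906, 53.0], [-12.199999809265137, 143.10000610351562], [-44.70000076293945, 156.3000030517578]]
[0.5609 0.2434 0.1136] 27.05
```

View pics/t21.png

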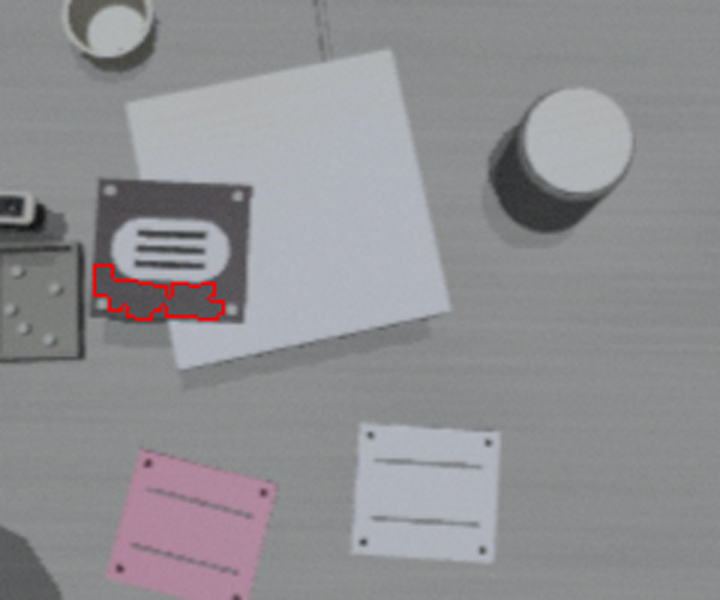

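Run:
```python
from path import *
cc,ss=np.cos(YS),np.sin(YS)
px=np.array([(99,178),(252,185),(244,322),(92,316)])/3+[130,120]
st=(plane('top',px,.118)[:,:2]-SC)@np.array([[cc,-ss],[ss,cc]])*1000
print(st.round(1),st.mean(0)); e=st[0]-st[1];print(np.degrees(np.arctan2(e[1],e[0])),np.linalg.norm(e),np.linalg.norm(st[1]-st[2]))
a=np.arctan2(e[1],e[0]);yd=np.array([np.cos(a),np.sin(a)]);c=st.mean(0)/1000
RD=down(a+YS); s,p0,R0=pose(0)
B=p0+[0,0,.09]
tgt=S2W(*(c+.085*yd),0);tgt[2]=.16
sl=Slerp([0,1],Ro.concatenate([R0,RD]))
ws=[(p0+[0,0,.05],R0),(B,R0)]+[(B+(0)*f,sl(f)) for f in np.linspace(.1,1,7)]+[(tgt,RD),(tgt-[0,0,.075],RD),(S2W(*(c+.02*yd),-.025),RD)]
track(ws,s['joint_pos'])
print('rotvec',(R0.inv()*RD).as_rotvec(),'shift after rot in tool',RD.inv().apply(tgt-B)*1000,'yaw',a+YS,tgt)
```

```text
[[ 46.5 128.4]
 [ 18.5  21.3]
 [-77.7  46.6]
 [-50.9 151.5]] [-15.88751454  86.9381207 ]
75.34080169413643 110.6975731502001 99.53055945766391
0 [0.561 0.243 0.164] [ 0.63  1.17  0.89 -1.23  2.14  2.16] cost8.9e-20 minmargin 0.06 j 4
1 [0.561 0.243 0.204] [ 0.63  1.1   0.92 -1.25  2.15  2.12] cost8.7e-22 minmargin 0.04 j 4
2 [0.561 0.243 0.204] [ 0.65  0.97  1.06 -1.18  2.    2.04] cost8.4e-18 minmargin 0.11 j 4
3 [0.561 0.243 0.204] [ 0.66  0.77  1.25 -1.07  1.78  1.88] cost5.7e-29 minmargin 0.22 j 4
4 [0.561 0.243 0.204] [ 0.64  0.57  1.4  -0.95  1.57  1.67] cost5.1e-29 minmargin 0.34 j 4
5 [0.561 0.243 0.204] [ 0.57  0.4   1.51 -0.77  1.39  1.38] cost8.4e-27 minmargin 0.52 j 4
6 [0.561 0.243 0.204] [ 0.47  0.28  1.57 -0.53  1.28  1.01] cost1.8e-25 minmargin 0.76 j 4
7 [0.561 0.243 0.204] [ 0.34  0.23  1.56 -0.25  1.27  0.61] cost1.0e-26 minmargin 1.04 j 4
8 [0.561 0.243 0.204] [0.21 0.26 1.5  0.   1.38 0.24] cost2.5e-26 minmargin 1.2 j 3
9 [0.538 0.249 0.16 ] [0.23 0.25 1.61 0.   1.28 0.25] cost9.4e-21 minmargin 1.09 j 3
10 [0.538 0.249 0.085] [0.23 0.34 1.66 0.   1.15 0.25] cost4.5e-18 minmargin 0.98 j 5
11 [0.537 0.184 0.085] [ 0.12  0.28  1.74 -0.    1.13  0.14] cost7.8e-19 minmargin 0.96 j 5
rotvec [ 1.21127849  1.20780776 -1.21018703] shift after rot in tool [  5.01464433 -22.98071974  43.62477224] yaw 1.5469450506548026 [0.53807611 0.24893181 0.16      ]
```

>>> apply_moves([
  {"dx":0,"dy":0,"dz":-10,"rx":0,"ry":0,"rz":0,"grip":0.4},
  {"dx":0,"dy":35,"dz":0,"rx":0,"ry":0,"rz":0,"grip":0.4},
  {"dx":0,"dy":45,"dz":0,"rx":0,"ry":0,"rz":0,"grip":0.4},
  {"dx":0,"dy":0,"dz":0,"rx":0.0865,"ry":0.0863,"rz":-0.0864,"grip":1},
  {"dx":0,"dy":0,"dz":0,"rx":0.0865,"ry":0.0863,"rz":-0.0864,"grip":1},
  {"dx":0,"dy":0,"dz":0,"rx":0.0865,"ry":0.0863,"rz":-0.0864,"grip":1},
  {"dx":0,"dy":0,"dz":0,"rx":0.0865,"ry":0.0863,"rz":-0.0864,"grip":1},
  {"dx":0,"dy":0,"dz":0,"rx":0.0865,"ry":0.0863,"rz":-0.0864,"grip":1},
  {"dx":0,"dy":0,"dz":0,"rx":0.0865,"ry":0.0863,"rz":-0.0864,"grip":1},
  {"dx":0,"dy":0,"dz":0,"rx":0.0865,"ry":0.0863,"rz":-0.0864,"grip":1},
  {"dx":0,"dy":0,"dz":0,"rx":0.0865,"ry":0.0863,"rz":-0.0864,"grip":1},
  {"dx":0,"dy":0,"dz":0,"rx":0.0865,"ry":0.0863,"rz":-0.0864,"grip":1},
  {"dx":0,"dy":0,"dz":0,"rx":0.0865,"ry":0.0863,"rz":-0.0864,"grip":1},
  {"dx":0,"dy":0,"dz":0,"rx":0.0865,"ry":0.0863,"rz":-0.0864,"grip":1},
  {"dx":0,"dy":0,"dz":0,"rx":0.0865,"ry":0.0863,"rz":-0.0864,"grip":1},
  {"dx":0,"dy":0,"dz":0,"rx":0.0865,"ry":0.0863,"rz":-0.0864,"grip":1},
  {"dx":0,"dy":0,"dz":0,"rx":0.0865,"ry":0.0863,"rz":-0.0864,"grip":1},
  {"dx":0,"dy":0,"dz":0,"rx":0,"ry":0,"rz":0,"grip":1},
])

```text
time_s: 29.3
eef_pos: [0.5624, 0.2522, 0.1941]
orientation: [3.139, 0.001, 1.544]
ft_force: [-0.3, -0.5, 0.4]
opening: 0.0856
```

Run:
```python
from kin import *
rel([.538,.249,.16],down(1.547))
im,d=arm.read_camera('wrist');cv2.imwrite('pics/w22.png',im)
im,d=arm.read_camera('side');cv2.imwrite('pics/s22.png',im)
```

```text
pos [0.5624 0.2522 0.1941] rpy [3.139e+00 1.000e-03 1.544e+00] j [ 2.260e-01  2.800e-01  1.502e+00 -1.000e-03  1.358e+00  2.540e-01] F [-0.3 -0.5  0.4] open 0.0856 t 29.3
d tool mm [ -3.9 -24.4  34. ]
rotvec tool [ 0.002  0.001 -0.003]
```

View pics/w22.png

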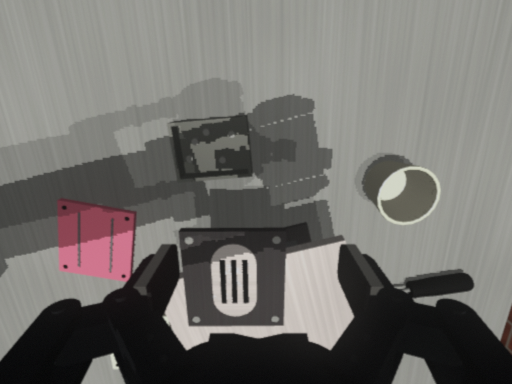

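View pics/s22.png

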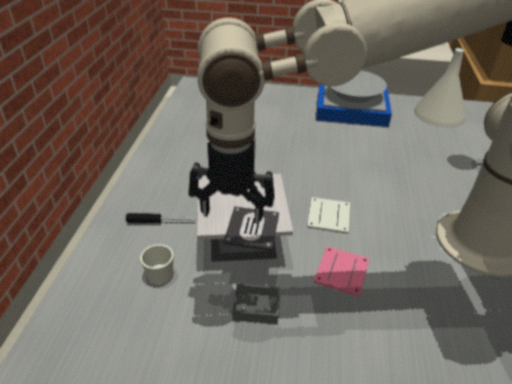

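>>> apply_moves([
  {"dx":0,"dy":-12,"dz":0,"rx":0,"ry":0,"rz":-0.003,"grip":1},
  {"dx":0,"dy":-12.4,"dz":0,"rx":0,"ry":0,"rz":0,"grip":1},
  {"dx":0,"dy":0,"dz":30,"rx":0,"ry":0,"rz":0,"grip":1},
  {"dx":0,"dy":0,"dz":30,"rx":0,"ry":0,"rz":0,"grip":1},
  {"dx":0,"dy":0,"dz":30,"rx":0,"ry":0,"rz":0,"grip":1},
  {"dx":0,"dy":0,"dz":19,"rx":0,"ry":0,"rz":0,"grip":1},
  {"dx":0,"dy":0,"dz":0,"rx":0,"ry":0,"rz":0,"grip":1},
])

```text
time_s: 30.28
eef_pos: [0.535, 0.2544, 0.0832]
orientation: [-3.139, 0.001, 1.551]
ft_force: [-0.6, 0.3, 0.8]
opening: 0.0852
```

Run:
```python
from kin import *
rel([.538,.249,.0852],down(1.547))
im,d=arm.read_camera('wrist');cv2.imwrite('pics/w23.png',im)
im,d=arm.read_camera('side');cv2.imwrite('pics/s23.png',cv2.resize(im[130:300,150:350],None,fx=3.5,fy=3.5,interpolation=cv2.INTER_CUBIC))
```

```text
pos [0.535  0.2544 0.0832] rpy [-3.139e+00  1.000e-03  1.551e+00] j [0.24  0.34  1.66  0.    1.145 0.26 ] F [-0.6  0.3  0.8] open 0.0852 t 30.275
d tool mm [-5.3  3.1 -2. ]
rotvec tool [-0.002  0.001  0.004]
```

View pics/w23.png

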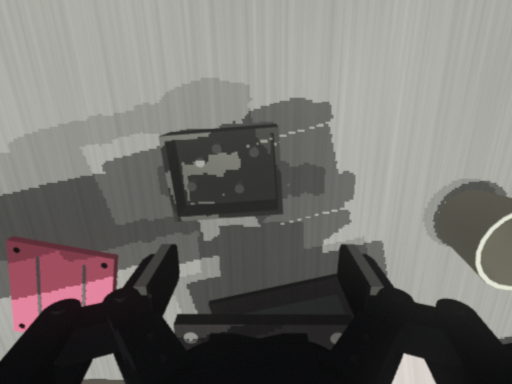

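View pics/s23.png

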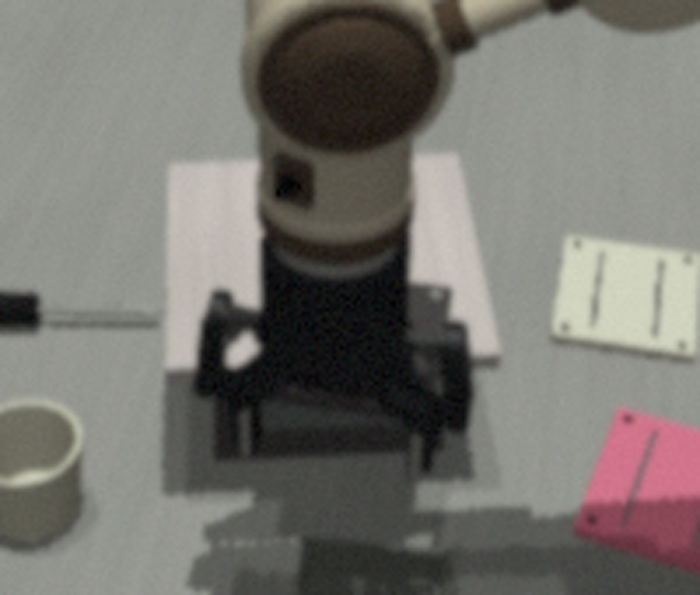

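Run:
```python
from kin import *
s,p0,R0=pose(0)
c0=np.array([-.0159,.0869]);a0=np.radians(75.34);c1=np.array([-.015,.018]);a1=np.radians(88)
f0=lambda f:(c0+(c1-c0)*f,a0+(a1-a0)*f)
def W(f):
    c,a=f0(f);p=S2W(*(c+.066*np.array([np.cos(a),np.sin(a)])),0);p[2]=.0855;return p,down(a+YS)
p,R=W(0);print('approach',R0.inv().apply(p-p0)*1000,(R0.inv()*R).as_rotvec())
N=14
for i in range(N):
    p,R=W(i/N);q,Q=W((i+1)/N);print((R.inv().apply(q-p)*1000).round(1),(R.inv()*Q).as_rotvec().round(4))
print(W(1)[0])
```

```text
approach [-24.82778976   0.94799133   0.20755058] [ 0.00254764 -0.0007853   0.00379363]
[-4.8  0.3  0. ] [ 0.      0.     -0.0158]
[-4.8  0.2  0. ] [ 0.      0.     -0.0158]
[-4.8  0.1  0. ] [ 0.      0.     -0.0158]
[-4.8  0.   0. ] [ 0.      0.     -0.0158]
[-4.8 -0.  -0. ] [ 0.      0.     -0.0158]
[-4.8 -0.1 -0. ] [ 0.      0.     -0.0158]
[-4.9 -0.2 -0. ] [ 0.      0.     -0.0158]
[-4.9 -0.3 -0. ] [ 0.      0.     -0.0158]
[-4.9 -0.3 -0. ] [ 0.      0.     -0.0158]
[-4.9 -0.4 -0. ] [ 0.      0.     -0.0158]
[-4.9 -0.5 -0. ] [ 0.      0.     -0.0158]
[-4.9 -0.6 -0. ] [-0.      0.     -0.0158]
[-4.9 -0.7 -0. ] [ 0.      0.     -0.0158]
[-4.9 -0.7 -0. ] [-0.      0.     -0.0158]
[0.53983912 0.16179112 0.0855    ]
```

>>> apply_moves([
  {"dx":-8,"dy":1,"dz":0,"rx":0.002,"ry":0,"rz":0.004,"grip":1},
  {"dx":-8,"dy":0,"dz":0,"rx":0,"ry":0,"rz":0,"grip":1},
  {"dx":-8,"dy":0,"dz":0,"rx":0,"ry":0,"rz":0,"grip":1},
  {"dx":-4.8,"dy":0.3,"dz":0,"rx":0,"ry":0,"rz":-0.0158,"grip":1},
  {"dx":-4.8,"dy":0.2,"dz":0,"rx":0,"ry":0,"rz":-0.0158,"grip":1},
  {"dx":-4.8,"dy":0,"dz":0,"rx":0,"ry":0,"rz":-0.0158,"grip":1},
  {"dx":-4.8,"dy":0,"dz":0,"rx":0,"ry":0,"rz":-0.0158,"grip":1},
  {"dx":0,"dy":0,"dz":0,"rx":0,"ry":0,"rz":0,"grip":1},
])

```text
time_s: 31.38
eef_pos: [0.5377, 0.2106, 0.0845]
orientation: [-3.141, 0.0, 1.61]
ft_force: [-0.2, 0.3, 1.0]
opening: 0.0852
```

Run:
```python
from kin import *
rel([.5398,.1618,.0855],down(np.radians(88)+YS))
im,d=arm.read_camera('wrist');cv2.imwrite('pics/w24.png',im)
im,d=arm.read_camera('side');cv2.imwrite('pics/s24.png',cv2.resize(im[130:300,150:350],None,fx=3.5,fy=3.5,interpolation=cv2.INTER_CUBIC))
```

```text
pos [0.5377 0.2106 0.0845] rpy [-3.141  0.     1.61 ] j [ 0.164  0.302  1.704 -0.     1.136  0.125] F [-0.2  0.3  1. ] open 0.0852 t 31.375
d tool mm [-48.8   0.2  -1. ]
rotvec tool [-0.001  0.    -0.158]
```

View pics/s24.png

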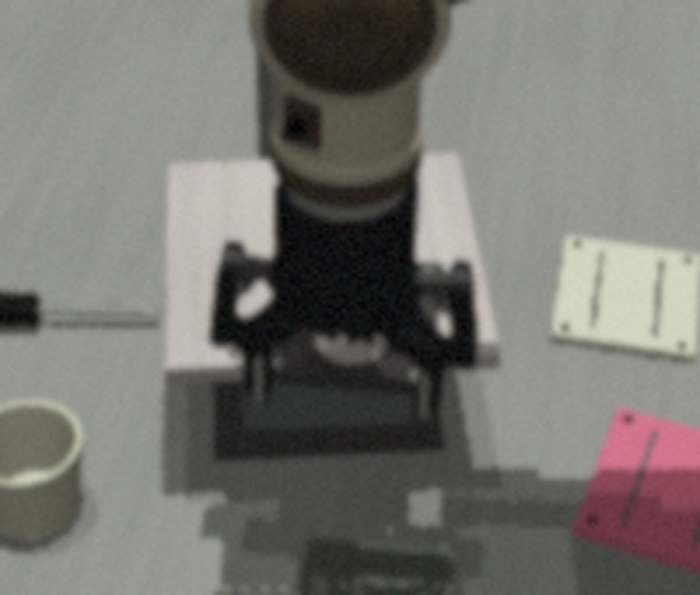

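View pics/w24.png

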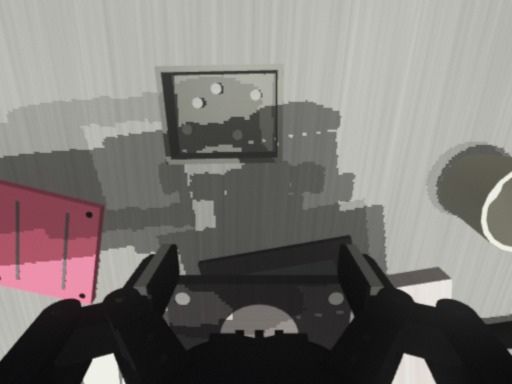

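>>> apply_moves([
  {"dx":-4.8,"dy":0,"dz":-0.5,"rx":0,"ry":0,"rz":-0.0158,"grip":1},
  {"dx":-4.8,"dy":0,"dz":0,"rx":0,"ry":0,"rz":-0.0158,"grip":1},
  {"dx":-4.8,"dy":0,"dz":0,"rx":0,"ry":0,"rz":-0.0158,"grip":1},
  {"dx":-4.8,"dy":0,"dz":0,"rx":0,"ry":0,"rz":-0.0158,"grip":1},
  {"dx":-4.8,"dy":0,"dz":0,"rx":0,"ry":0,"rz":-0.0158,"grip":1},
  {"dx":0,"dy":0,"dz":0,"rx":0,"ry":0,"rz":0,"grip":1},
])

```text
time_s: 32.22
eef_pos: [0.5396, 0.1866, 0.0852]
orientation: [-3.141, -0.0, 1.688]
ft_force: [0.3, -0.1, 0.7]
opening: 0.0858
```

Run:
```python
from kin import *
rel([.5398,.1618,.0855],down(np.radians(88)+YS))
im,d=arm.read_camera('wrist');cv2.imwrite('pics/w25.png',im)
im,d=arm.read_camera('side');cv2.imwrite('pics/s25.png',cv2.resize(im[130:300,150:350],None,fx=3.5,fy=3.5,interpolation=cv2.INTER_CUBIC))
```

```text
pos [0.5396 0.1866 0.0852] rpy [-3.141 -0.     1.688] j [0.121 0.286 1.724 0.    1.133 0.004] F [ 0.3 -0.1  0.7] open 0.0858 t 32.225
d tool mm [-24.7  -2.7  -0.3]
rotvec tool [-0.001 -0.    -0.08 ]
```

View pics/s25.png

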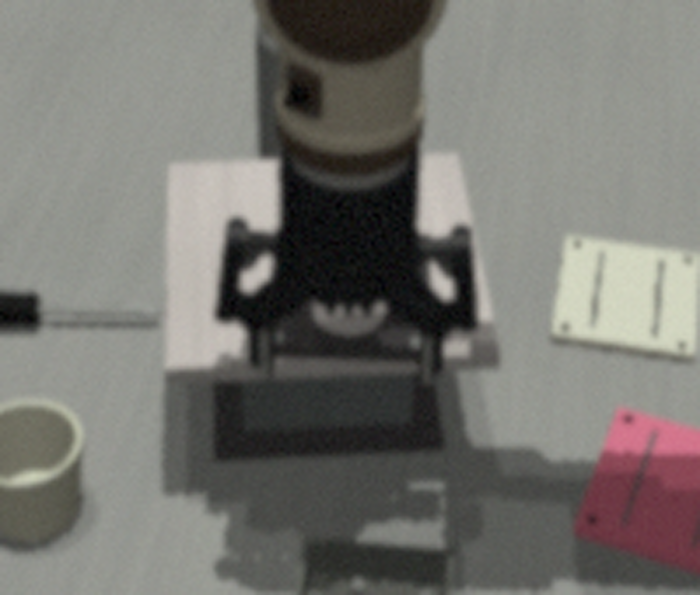

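View pics/w25.png

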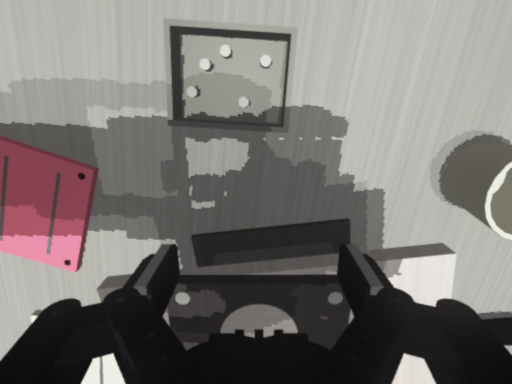

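Going well: the plate's front edge is now just inside the stand edge, and the tips clear the stand. I'll finish the push.

>>> apply_moves([
  {"dx":-4.9,"dy":-0.4,"dz":0,"rx":0,"ry":0,"rz":-0.0158,"grip":1},
  {"dx":-4.9,"dy":-0.5,"dz":0,"rx":0,"ry":0,"rz":-0.0158,"grip":1},
  {"dx":-4.9,"dy":-0.6,"dz":0,"rx":0,"ry":0,"rz":-0.0158,"grip":1},
  {"dx":-4.9,"dy":-0.6,"dz":0,"rx":0,"ry":0,"rz":-0.0158,"grip":1},
  {"dx":-4.9,"dy":-0.6,"dz":0,"rx":0,"ry":0,"rz":-0.0158,"grip":1},
  {"dx":0,"dy":0,"dz":0,"rx":0,"ry":0,"rz":0,"grip":1},
  {"dx":15,"dy":0,"dz":0,"rx":0,"ry":0,"rz":0,"grip":1},
  {"dx":15,"dy":0,"dz":-20,"rx":0,"ry":0,"rz":0,"grip":1},
  {"dx":30,"dy":0,"dz":-50,"rx":0,"ry":0,"rz":0,"grip":1},
  {"dx":40,"dy":0,"dz":-50,"rx":0,"ry":0,"rz":0,"grip":1},
  {"dx":50,"dy":0,"dz":-30,"rx":0,"ry":0,"rz":0,"grip":1},
  {"dx":50,"dy":0,"dz":0,"rx":0,"ry":0,"rz":0,"grip":1},
  {"dx":0,"dy":0,"dz":0,"rx":0,"ry":0,"rz":0,"grip":1},
])

```text
time_s: 33.95
eef_pos: [0.4998, 0.3615, 0.234]
orientation: [-3.141, -0.001, 1.773]
ft_force: [0.5, -0.5, -0.0]
opening: 0.0853
```

Run:
```python
from kin import *
rel([.5398,.1618,.0855])
im,d=arm.read_camera('top');cv2.imwrite('pics/t26.png',im);cv2.imwrite('pics/t26z.png',cv2.resize(im[120:260,140:300],None,fx=4,fy=4,interpolation=cv2.INTER_CUBIC))
im,d=arm.read_camera('side');cv2.imwrite('pics/s26.png',im)
```

```text
pos [0.4998 0.3615 0.234 ] rpy [-3.141e+00 -1.000e-03  1.773e+00] j [4.300e-01 2.550e-01 1.452e+00 1.000e-03 1.435e+00 2.280e-01] F [ 0.5 -0.5 -0. ] open 0.0853 t 33.95
d tool mm [-203.8   -0.7  148.3]
```

View pics/t26z.png

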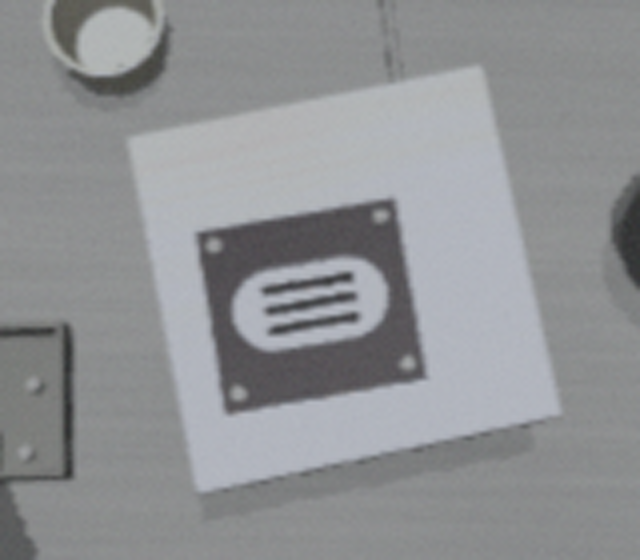

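View pics/s26.png

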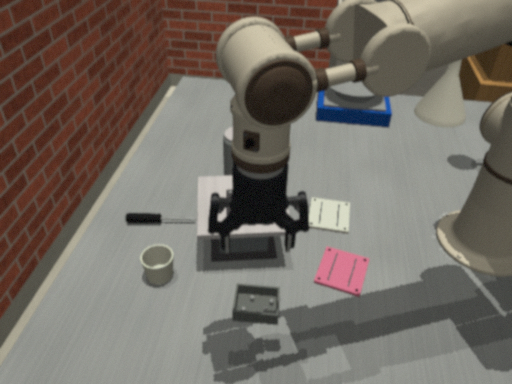

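The top view shows the cover face up, with corners at crop (197,233), (395,199), (427,378) and (227,412), well inside the stand. I'll check the numbers and then hand in.

Run:
```python
from kin import *
cc,ss=np.cos(YS),np.sin(YS)
px=np.array([(197,233),(395,199),(427,378),(227,412)])/4+[140,120]
st=(plane('top',px,.118)[:,:2]-SC)@np.array([[cc,-ss],[ss,cc]])*1000
print(st.round(1).tolist(),np.linalg.norm(st[0]-st[1]),np.linalg.norm(st[1]-st[2]))
a=cv2.imread('pics/top0.png').astype(int);b=cv2.imread('pics/t26.png').astype(int)
for n,(x0,y0,x1,y1) in dict(can=(295,140,350,205),tray=(115,190,165,250),cup=(145,100,190,150),driver=(220,70,250,137)).items():
    (dx,dy),r=cv2.phaseCorrelate(a[y0:y1,x0:x1].mean(2),b[y0:y1,x0:x1].mean(2));print(n,round(dx,2),round(dy,2),round(r,2))
d=arm.read_camera('top')[1];p=arm.camera_params('top');T=np.linalg.inv(p['world_to_cam']);K=p['K']
for u,v in (px.mean(0)+.15*0+(px-px.mean(0))*.7).astype(int):
    z=d[v,u];print((T@[(u-K[0,2])/K[0,0]*z,-(v-K[1,2])/K[1,1]*z,-z,1])[2].round(4))
arm.finish_job()
```

```text
[[37.1, 72.3], [33.3, -36.8], [-66.5, -33.2], [-62.1, 75.3]] 109.17940956554159 99.88283480442011
can -0.03 0.02 0.99
tray 0.18 -0.0 0.52
cup 0.54 -0.1 0.99
driver 0.02 -0.16 0.99
0.1157
0.1187
0.1212
0.1175
the job is handed in; nothing more can be done
```

I turned the cover over and left it face up on the stand, and I handed the job in at about 34 s of the 72 s allowed. `finish_job` gives no verdict, so the result below rests on my own last checks.

**What I did:**
- I pushed the cover with both open fingers until it hung about 38 mm over the stand's +y (tray-side) edge.
- I pinched the overhang from the side, lifted it and rolled it half a turn.
- I set it down with the front still overhanging, then pushed it in until nothing hung over.

**Last checks that passed:**
- **Position:** the corners are at stand x from -67 to +37 mm and y from -37 to +75 mm, well inside the ±100 mm edges. The measured size, 109 x 100 mm, matches the cover.
- **Face up:** the bright louvre shows in the top picture.
- **Canister, tray, cup and driver:** image shifts were all at most 0.6 px, about 1 mm. The tray match was weak because a shadow lay across it.
- **Arm:** the gripper was open and clear of everything, at 0.23 m height and off to the side of the stand.

**Checks that disagreed:**
- **Cover height:** four depth readings of its top face came out at 116 to 121 mm against the expected 118 mm. That is probably noise; I did not measure its tilt any more precisely.
- **Fingertips:** they appeared about 12 to 27 mm behind the TCP, depending on the opening, instead of the stated 11 mm ahead. I worked from what the pictures showed.

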